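Shim the rocking carving stand

TASK

The carving stand rocks because its yellow foot is too short and hangs above the bench. Slide plywood slips under that foot, one on another, as many as fit usefully (one or two), then push the tapered wedge in on top of them, gently, just until it is snug and the foot bears firmly while the other three feet still bear too. Do not jack up or shove the stand, leave the rest of the bench alone, and let go.

Things in the scene. Friction and masses are not known exactly. Their poses are not given: they have to be found in the camera images.
- stand: Loose carving stand, 3.8 kg: dark slab 180 x 210 mm between four corner posts up to 110 mm above the bench (slab underside 75 mm); bowl blank and steel holdfast on it up to 225 mm. Origin: its centre at bench level, +x away from the robot (yaw within 0.2 rad). Square feet 40 mm wide under the posts at x = +-85, y = +-100 mm. Rests steadily on the three dark feet; slides if shoved with about 20 N
- short_foot: Short yellow foot, 40 x 40 mm, under the yellow-topped post at the stand's corner nearest the robot on the -y side. Origin: centre of its flat underside, axes as the stand's; so its height is the gap above the bench, 13.5 to 21 mm, different each time. It does not slide in its post. Room to push shims in from the -y side, along the stand's +y
- foot_near_left: Dark foot 40 x 40 mm, 40 mm tall, of the stand, near left corner; origin at the centre of its underside
- foot_far_right: Dark foot 40 x 40 mm, 40 mm tall, of the stand, far right corner; origin at the centre of its underside
- slip_a_center (a point): Plywood slip (flat shim), 150 x 40 x 6 mm, 30 g, lying flat with its length within 0.15 rad of the robot's x; the point is its centre (3 mm up), x along its length
- slip_b_center (a point): A second plywood slip, the same as the first. The wedge on one slip fills gaps of about 9.5 to 18.5 mm, on two slips 15.5 to 24.5 mm
- wedge_center (a point): Wooden wedge, 155 mm long (x), 36 mm wide, 50 g, flat underside. Point: half-way along, 6.5 mm up. Thin end (3 mm thick, away from the robot at first) at x = +77.5 mm, thickening evenly to 13 mm at x = -27.5, then 13 mm to the red tail at x = -77.5; balances at x = -15. It meets the foot's outer lower edge and holds by friction; the push then rises over some 10 mm of travel; 8 to 10 N is snug
- mallet: Wooden carver's mallet lying down, bystander
- gouge_a: Gouge with a brown handle, bystander
- gouge_b: Gouge with a blue handle, bystander
- mug: Blue mug, 80 mm wide, 90 mm tall, bystander
- jar: Amber glass jar, 70 mm wide, 110 mm tall, bystander
- offcut: Wooden offcut 90 x 60 x 35 mm, bystander
- brush: Bench brush, bystander
Things that resemble listed ones, but are neither listed nor needed, are in the scene too. Leave any blue look-alike of the part that bears wedge_center alone. What is shaped like the part that bears slip_b_center but green is not meant.

How it is judged:
At the end, for the whole second after the job is handed in: the stand stands still, level within 0.012 rad and within 12 mm of where it was; the yellow foot presses on the slips or wedge with more than 1 N, and the two dark feet next to it (near left, far right) each still rest on the bench (within 1.5 mm) with more than 0.5 N ((contact force between short_foot and slip_a above 1 N or contact force between short_foot and slip_b above 1 N or contact force between short_foot and wedge above 1 N) and contact force between each of foot_near_left, foot_far_right and anything else above 0.5 N and height (world z) of each of foot_near_left, foot_far_right below 0.0015 m and angle between stand's own z axis and vertical below 0.012 rad and distance of stand from where it was at the start of the episode below 0.012 m and linear speed of stand below 0.01 m/s); the robot touches nothing.
It fails at once if the wedge is forced: it presses the yellow foot with more than 25 N (contact force between wedge and short_foot above 25 N).
It fails at once if the stand is shoved more than 20 mm (distance of stand from where it was at the start of the episode above 0.02 m).
It fails at once if the stand is tipped by more than 0.08 rad (beyond its own rocking) (angle between stand's own z axis and vertical above 0.08 rad).
It fails at once if a bystander is moved more than 30 mm (distance of any of mallet, gouge_a, gouge_b, mug, jar, offcut, brush from where it was at the start of the episode above 0.03 m).
It also fails if it takes over 72 s, if anything falls off the work surface, if the arm or the gripper's body presses on something with over 40 N, if the wrist force passes 120 N, or if a joint passes its speed limit or range.

ROBOT

A 7-joint arm with a two-finger parallel gripper is mounted at the origin on the work surface. World frame = base frame: x ahead of the robot, y to its left, z up, the work surface at z = 0. Lengths are in m, angles in rad, forces in N, time in s.
With the tool pointing down it reaches from about 0.4 to 0.875 m from the base axis. Payload 4.4 kg.
Tool frame: the origin (TCP) lies between the finger pads; the fingertips stand 8 mm ahead of it and the grasp point (between the pads) lies 11 mm behind it; z points along the fingers, x is the direction in which the jaws open and shut, and the axes are right-handed (so a half turn about z gives the same grasp; the last joint's range is limited). The gripper opens to 85 mm and grips with 20 to 120 N. Pads are 22 mm wide; open, the fingers measure 114 mm over their backs; the gripper's body (76 mm by 85 mm) begins 54 mm behind the grasp point. The pads swing forward as they close: fully open they stand 13 mm farther back than shut.
Start: joints at [1.113, 0.628, 0.038, 1.517, -0.027, 0.996, -0.02], TCP at [0.248, -0.601, 0.239] pointing down, gripper open.
Joint ranges: [-3.06, 3.06], [-0.37, 2.12], [-1.25, 1.32], [0.18, 2.47], [-1.1, 4.24], [0.23, 1.98], [-2.94, 2.94]. Speed limits (rad/s): [2.57, 2.57, 3.14, 3.14, 3.14, 3.14, 3.14].

INTERFACE

Orientations are given as a unit quaternion [x, y, z, w].
In Python, from cell import * gives the robot as it stands.
- The arm moves only by the shell command python3 -m crank 'ROWS'. ROWS is JSON, a list of rows, each a list of 7 numbers: the closure, from 0 (fully open) to 1 (shut), then the shift along the tool's x, y, z in m, then the turn, a rotation vector about the tool's x, y, z in degrees. In form: [[gripper, x, y, z, wx, wy, wz], ...]. A call has 1 to 8 rows; each row is the pose to reach, as a shift and turn from the pose commanded when the call began, along the tool's axes at that moment; what a row does not reach only later rows make up. A row lasts 1/12 s, in which the tool goes at most 41.7 mm and 7.16 degrees, less where a joint would pass 70% of its speed; a pose out of reach is approached as far as the arm can. A call with a gripper value outside its range is refused whole. The fingers move at their own pace and stop on an object; the grip force is fixed at half the most. Time passes only in rows, so rows that repeat a pose let the fingers close. It gives the time, the measured TCP pose, the force and the opening at its end, in the units of the state.
- get_state(): the state, without advancing time (a new reading comes with each control period).
- get_image(name): name is "scene" or "top"; returns a dict with "image" (400x640x3 uint8, red, green, blue), "vertical_fov" (degrees; the focal length in pixels is half the picture's height over the tangent of half this angle, whatever the lens; pixels are square), "cx", "cy" (the principal point, pixels), "cam_to_world" (4x4, takes a point from camera to world coordinates). Camera axes: x right, y up, looking along -z (the intrinsics and any distortion apply to the point x, -y, -z); pixel columns grow to the right and rows downward; lengths in m; the calibration is good to about 2 mm. A picture is of the moment at which its call begins. There is no depth.
- finish_job(): hands the job in, once; it reports no verdict.
The state is a dict: "t": time; "qpos": joint angles; "dq": joint speeds; "joint_efforts": joint torques, N m; "tool_pos": TCP position; "eef_rot": TCP orientation; "ft_force": force on the tool from outside, world axes, zero at the start; "moment": the same for the moment, N m; "gripper_width": finger opening in m.
Only numpy, scipy, OpenCV 4.12 (cv2) and the standard library are available. Lean on these libraries where they do the work, as an engineer would, in place of code of your own. Each camera call takes 0.05 s, during which the arm holds its last target.

## Working session

There is one attempt and no reset: what is moved stays moved. The work goes in short steps, Python scripts to look and compute and a shell command to move; the robot and the scene stay as the last step left them, time stands still between calls to the robot, and variables do not carry over. Pictures are saved under pics/ and viewed, and the job is handed in when it is done.

```bash
ls; mkdir -p pics
python3 - <<'E'
from cell import *
import cv2,numpy as np
s=get_state();print(s)
for n in("scene","top"):
    d=get_image(n);cv2.imwrite(f"pics/{n}0.png",d["image"][:,:,::-1]);print(n,{k:v for k,v in d.items() if k!="image"})
E
```

```text
pics
{'t': 0.0, 'qpos': array([ 1.11318953,  0.62934334,  0.0384062 ,  1.51834677, -0.02698588,
        0.99625681, -0.01995393]), 'dq': array([ 7.56647217e-04,  8.84451824e-05,  2.39270040e-05,  1.52907536e-03,
        1.35875691e-03, -9.04557019e-04,  8.46129759e-04]), 'joint_efforts': array([-1.63401983e-04, -5.63410950e+01,  1.22657441e+00, -1.93445170e+01,
        1.11585186e-02,  1.03980102e-02,  1.89529646e-05]), 'tool_pos': array([ 0.24802831, -0.60018543,  0.23839699]), 'eef_rot': array([ 8.31244430e-01, -5.55906336e-01, -7.67550065e-04, -5.04793407e-04]), 'ft_force': array([-0.59160608, -0.09229183, -0.13541035]), 'moment': array([ 0.04575455,  0.07529242, -0.01105117]), 'gripper_width': 0.08550830875631679}
scene {'vertical_fov': 48.18994884199827, 'cx': 313.1069294235648, 'cy': 196.36503384993912, 'cam_to_world': array([[ 0.72144275, -0.39625558,  0.56789249,  1.37040598],
       [ 0.69247101,  0.41038789, -0.59335122, -0.85607721],
       [ 0.00206253,  0.82131802,  0.57046687,  0.85012265],
       [ 0.        ,  0.        ,  0.        ,  1.        ]])}
top {'vertical_fov': 47.99818811384765, 'cx': 325.46588636379846, 'cy': 197.35058377771267, 'cam_to_world': array([[-0.02572947,  0.98946722, -0.14245212,  0.3651396 ],
       [-0.99966305, -0.0249776 ,  0.00706404,  0.00245373],
       [ 0.00343153,  0.14258587,  0.98977649,  1.47674475],
       [ 0.        ,  0.        ,  0.        ,  1.        ]])}
```

View pics/scene0.png

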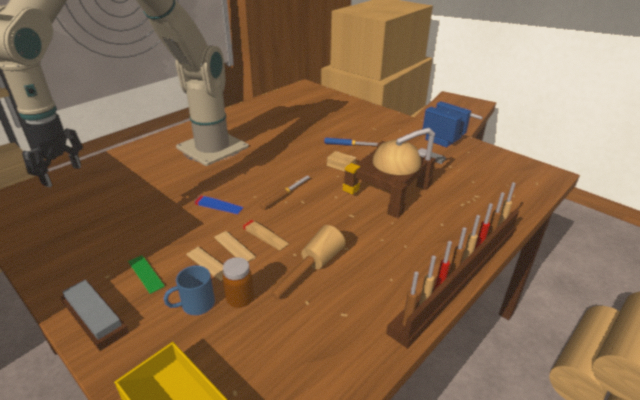

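View pics/top0.png

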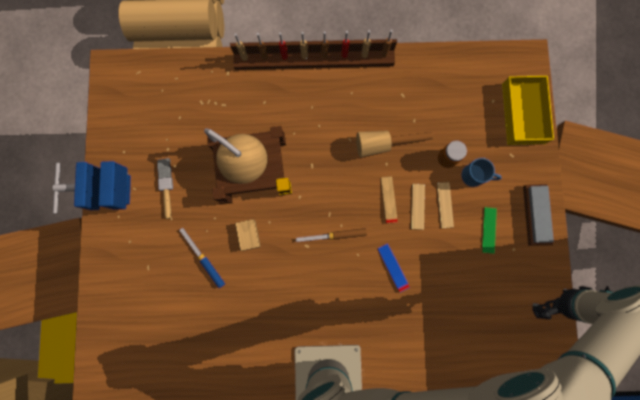

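The pictures show the wedge (red tail) at top (389,199), slips at (418,206) and (446,205). The green look-alike is at (489,229), the blue one at (393,267). The yellow-topped post is at (283,185).

```bash
cat > h.py <<'E'
from cell import *
import cv2,numpy as np
def cam(d):
    f=200/np.tan(np.radians(d["vertical_fov"]/2));return f,d["cx"],d["cy"],d["cam_to_world"]
def ray(d,u,v):
    f,cx,cy,T=cam(d);r=T[:3,:3]@np.array([(u-cx)/f,-(v-cy)/f,-1]);return T[:3,3],r
def onz(d,u,v,z):
    o,r=ray(d,u,v);return o+r*(z-o[2])/r[2]
def proj(d,p):
    f,cx,cy,T=cam(d);c=T[:3,:3].T@(np.array(p)-T[:3,3]);return np.array([cx+f*c[0]/-c[2],cy-f*c[1]/-c[2]])
def two(d1,p1,d2,p2):
    o1,r1=ray(d1,*p1);o2,r2=ray(d2,*p2);A=np.stack([r1,-r2],1);t=np.linalg.lstsq(A,o2-o1,rcond=None)[0]
    a=o1+r1*t[0];b=o2+r2*t[1];return (a+b)/2,np.linalg.norm(a-b)
def crop(d,x0,y0,x1,y1,k,name):
    cv2.imwrite(name,cv2.resize(d["image"][y0:y1,x0:x1,::-1],None,fx=k,fy=k,interpolation=cv2.INTER_CUBIC))
E
python3 - <<'E'
from h import *
d=get_image("top");s=get_image("scene")
crop(d,360,160,500,260,5,"pics/c1.png");crop(s,170,200,310,300,5,"pics/c2.png")
crop(d,190,110,310,220,5,"pics/c3.png");crop(s,320,110,460,220,5,"pics/c4.png")
h=cv2.cvtColor(d["image"],cv2.COLOR_RGB2HSV)
for p in[(389,199),(418,206),(446,205),(403,206),(388,219),(283,185)]:print(p,h[p[1],p[0]])
E
```

```text
(389, 199) [ 17 139 193]
(418, 206) [ 17 127 200]
(446, 205) [ 17 127 198]
(403, 206) [ 13 180 130]
(388, 219) [  9 178 176]
(283, 185) [ 21 255 197]
```

View pics/c1.png

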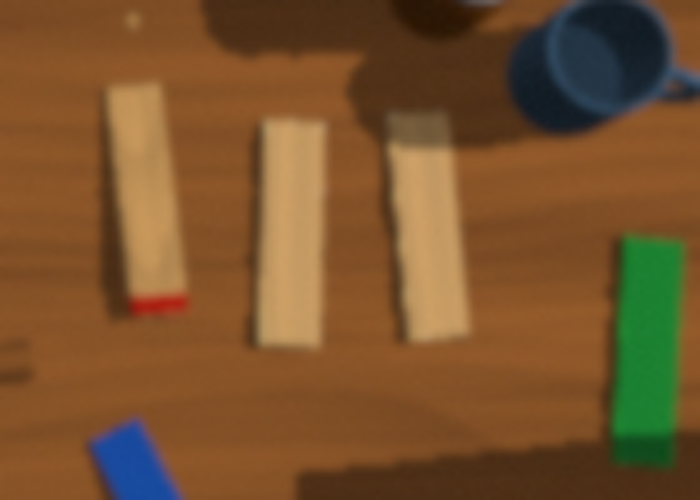

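View pics/c3.png

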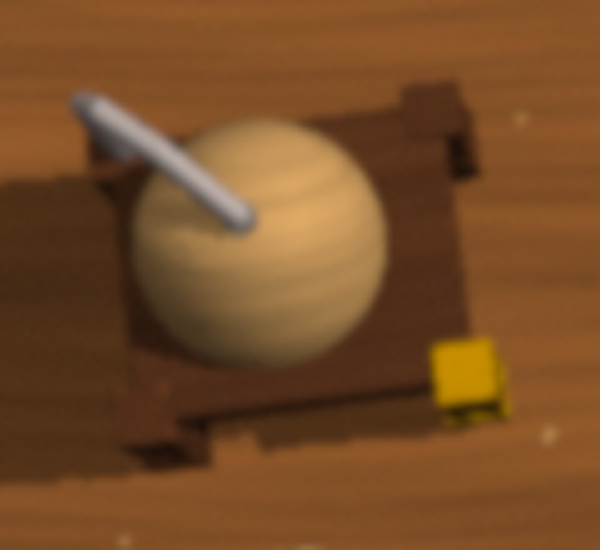

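View pics/c4.png

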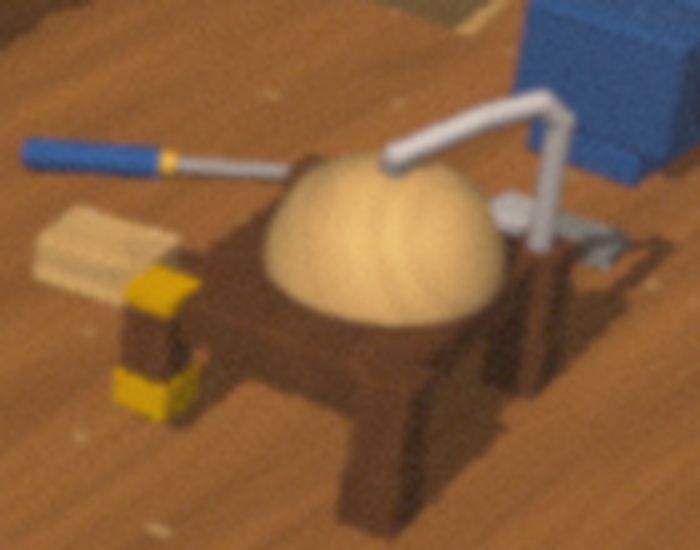

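Run:
```python
from h import *
d=get_image("top")
h=cv2.cvtColor(d["image"],cv2.COLOR_RGB2HSV)
def comps(m,box,zt,mn=20):
    x0,y0,x1,y1=box;M=np.zeros_like(m);M[y0:y1,x0:x1]=m[y0:y1,x0:x1]
    for c in cv2.findContours(M,cv2.RETR_EXTERNAL,cv2.CHAIN_APPROX_NONE)[0]:
        if cv2.contourArea(c)<mn:continue
        r=cv2.minAreaRect(c);b=cv2.boxPoints(r)
        P=np.array([onz(d,u,v,zt)[:2] for u,v in b]);e=[P[1]-P[0],P[2]-P[1]];L=[np.linalg.norm(x) for x in e]
        l=e[int(np.argmax(L))];a=np.degrees(np.arctan2(l[1],l[0]));a=(a+90)%180-90
        print("px",np.round(r[0],1),"ctr",P.mean(0).round(4),"len",np.round(L,4),"ang",round(a,1))
m=((h[...,0]>13)&(h[...,0]<22)&(h[...,1]<165)&(h[...,2]>90)).astype(np.uint8)*255
comps(m,(365,165,475,235),.006,100)
print("yellow");
m=((h[...,0]>17)&(h[...,0]<26)&(h[...,1]>235)&(h[...,2]>150)).astype(np.uint8)*255
comps(m,(260,160,310,210),.110)
print("red");m=(((h[...,0]<6)|(h[...,0]>174))&(h[...,1]>190)).astype(np.uint8)*255
comps(m,(370,200,410,235),.013,5)
# stand: far right post top corners, from crop /5
o=np.array([190,110])
for n,p,z in[("farR post top",[(405,88),(458,82),(466,130),(405,137)],.11),("yel post top",[(431,346),(493,338),(503,396),(437,406)],.11)]:
    q=[onz(d,*(o+np.array(c)/5),z)[:2] for c in p];print(n,np.round(q,4).tolist(),np.mean(q,0).round(4))
```

```text
px [417.8 206. ] ctr [ 0.5408 -0.3119] len [0.1543 0.0485] ang -4.6
px [444.9 204.9] ctr [ 0.5424 -0.4019] len [0.0487 0.1555] ang 1.4
px [388.3 196.7] ctr [ 0.5742 -0.2159] len [0.0435 0.1408] ang 4.3
yellow
px [283.5 183.5] ctr [0.6083 0.1211] len [0.0402 0.0345] ang 88.6
red
px [391. 221.] ctr [ 0.4923 -0.2201] len [0.0327 0.0066] ang 88.5
farR post top [[0.7876, 0.1581], [0.7906, 0.1248], [0.7594, 0.1201], [0.7558, 0.1584]] [0.7734 0.1404]
yel post top [[0.6223, 0.1435], [0.6264, 0.1051], [0.5899, 0.0994], [0.5847, 0.1401]] [0.6058 0.122 ]
```

Run:
```python
from h import *
s=get_image("scene");d=get_image("top")
crop(s,335,155,385,200,14,"pics/c5.png");crop(d,265,165,305,205,14,"pics/c6.png")
```

```text
(no output)
```

View pics/c5.png

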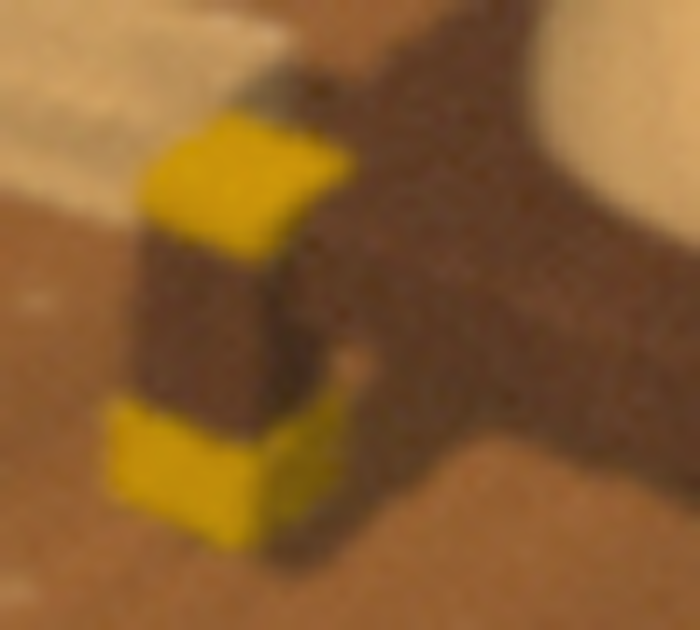

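View pics/c6.png

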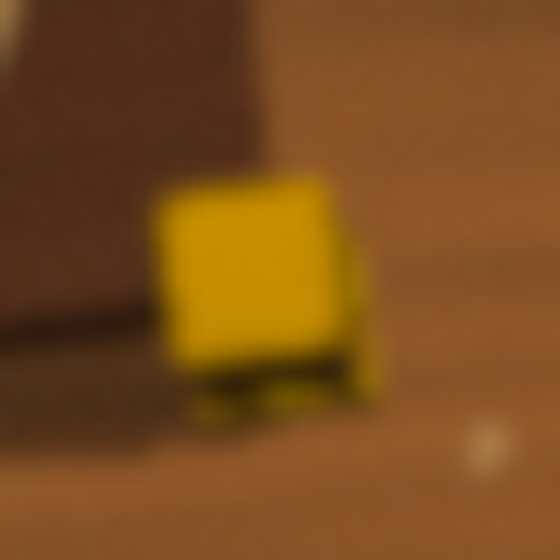

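Run:
```python
from h import *
s=get_image("scene");d=get_image("top")
yaw=.108;X=np.array([np.cos(yaw),np.sin(yaw),0]);Y=np.array([-np.sin(yaw),np.cos(yaw),0])
C=np.array([.606,.122,0])
def sp(u,v):return np.array([335+u/14,155+v/14])
def tp(u,v):return np.array([265+u/14,165+v/14])
# foot outer face y=-20 : bottom corners
for nm,uv in[("bot front",(243,550)),("bot left",(110,490)),("band top front",(252,440)),("band top left",(118,402))]:
    o,r=ray(s,*sp(*uv));t=((C-20e-3*Y-o)@Y)/(r@Y);p=o+r*t;print(nm,p.round(4),"local",((p-C)@X).round(4))
# post top check, plane z=.11
for uv in[(140,205),(255,255),(350,165),(232,112)]:
    p=onz(s,*sp(*uv),.11);print("top",p.round(4),"loc",((p-C)@X).round(4),((p-C)@Y).round(4))
for uv in[(158,190),(325,180),(343,350),(180,365)]:
    p=onz(d,*tp(*uv),.11);print("topT",p.round(4),"loc",((p-C)@X).round(4),((p-C)@Y).round(4))
# bottom right corner in top view -> z~.017
for z in(.015,.05):
    p=onz(d,*tp(378,395),z);print("Tfoot",z,((p-C)@X).round(4),((p-C)@Y).round(4))
for a,b in[((.02,-.02),0.0135),((.02,-.02),.021)]:
    p=C+a[0]*X+a[1]*Y;p[2]=b;print("pred",(proj(s,p)-[335,155])*14)
# slip corners
o=np.array([360,160])
for n,q,z in[("A",[(262,120),(326,122),(321,347),(256,345)],.006),("B",[(388,112),(450,112),(469,335),(408,341)],.006),("W",[(107,88),(162,84),(187,297),(131,302)],.010)]:
    P=np.array([onz(d,*(o+np.array(c)/5),z)[:2] for c in q]);dl=P[0]+P[1]-P[2]-P[3]
    print(n,P.mean(0).round(4),"L",np.linalg.norm(dl)/2,"w",np.linalg.norm(P[0]-P[1]),"ang",np.degrees(np.arctan2(dl[1],dl[0])))
from scipy.spatial.transform import Rotation as R
print(R.from_quat(get_state()["eef_rot"]).as_matrix().round(3))
```

```text
bot front [0.629  0.1044 0.0208] local 0.021
bot left [0.5915 0.1003 0.0221] local -0.0168
band top front [0.6295 0.1044 0.0519] local 0.0215
band top left [0.5925 0.1004 0.0474] local -0.0157
top [0.6035 0.0914 0.11  ] loc -0.0058 -0.0302
top [0.636  0.0929 0.11  ] loc 0.0267 -0.0322
top [0.6267 0.1382 0.11  ] loc 0.0223 0.0139
top [0.5919 0.1378 0.11  ] loc -0.0123 0.0172
topT [0.6243 0.1432 0.11  ] loc 0.0205 0.0191
topT [0.6256 0.1063 0.11  ] loc 0.0178 -0.0177
topT [0.5875 0.1029 0.11  ] loc -0.0204 -0.017
topT [0.5851 0.1387 0.11  ] loc -0.019 0.0189
Tfoot 0.015 -0.0161 -0.0186
Tfoot 0.05 -0.0217 -0.0204
pred [237.93929106 574.21014524]
pred [239.59611585 547.85954875]
A [ 0.5385 -0.3134] L 0.1498223034516582 w 0.0425611422036045 ang -4.55131741150276
B [ 0.5418 -0.4045] L 0.15062936718297287 w 0.04128989452752442 ang 1.2453021951616536
W [ 0.5674 -0.2186] L 0.1428916352646787 w 0.03671166292934331 ang 3.861755919068428
[[ 0.382 -0.924 -0.   ]
 [-0.924 -0.382  0.   ]
 [-0.    -0.    -1.   ]]
```

Run:
```python
from h import *
s=get_image("scene");d=get_image("top")
print(s.keys())
# project top-measured slip/wedge points into scene and draw; also stand model corners
im=cv2.resize(s["image"][:,:,::-1],None,fx=1,fy=1).copy()
h=cv2.cvtColor(s["image"],cv2.COLOR_RGB2HSV)
m=((h[...,0]>13)&(h[...,0]<22)&(h[...,1]<165)&(h[...,2]>110)).astype(np.uint8)*255
M=np.zeros_like(m);M[215:285,180:292]=m[215:285,180:292]
for c in cv2.findContours(M,cv2.RETR_EXTERNAL,cv2.CHAIN_APPROX_NONE)[0]:
    if cv2.contourArea(c)<150:continue
    r=cv2.minAreaRect(c);print(np.round(r[0],1),onz(s,*r[0],.006).round(4))
for n,p in[("A",(.5385,-.3134,.006)),("B",(.5418,-.4045,.006))]:print(n,proj(s,p))
yaw=.108;X=np.array([np.cos(yaw),np.sin(yaw),0]);Y=np.array([-np.sin(yaw),np.cos(yaw),0])
C=np.array([.606,.122,0])
k=6;x0,y0,x1,y1=330,110,450,225
c=cv2.resize(s["image"][y0:y1,x0:x1,::-1],None,fx=k,fy=k,interpolation=cv2.INTER_CUBIC)
for fx,fy,z0 in[(0,0,.018),(.17,0,0),(0,.2,0),(.17,.2,0)]:
  for dx in(-.02,.02):
    for dy in(-.02,.02):
      for z in(z0,.11):
        p=C+X*(fx+dx)+Y*(fy+dy);p[2]=z;q=(proj(s,p)-[x0,y0])*k
        cv2.circle(c,tuple(int(a) for a in q),3,(0,255,0),-1)
cv2.imwrite("pics/m1.png",c)
k=6;x0,y0,x1,y1=195,110,310,215
c=cv2.resize(d["image"][y0:y1,x0:x1,::-1],None,fx=k,fy=k,interpolation=cv2.INTER_CUBIC)
for fx,fy,z0 in[(0,0,.018),(.17,0,0),(0,.2,0),(.17,.2,0)]:
  for dx in(-.02,.02):
    for dy in(-.02,.02):
      for z in(z0,.11):
        p=C+X*(fx+dx)+Y*(fy+dy);p[2]=z;q=(proj(d,p)-[x0,y0])*k
        cv2.circle(c,tuple(int(a) for a in q),3,(0,255,0),-1)
cv2.imwrite("pics/m2.png",c)
```

```text
dict_keys(['image', 'vertical_fov', 'cx', 'cy', 'cam_to_world'])
[206.8 261. ] [ 0.5357 -0.404   0.006 ]
[233.5 245.6] [ 0.5372 -0.3138  0.006 ]
[267.3 236. ] [ 0.5747 -0.2186  0.006 ]
A [233.85328194 245.76162002]
B [207.96926288 262.20937671]
```

View pics/m1.png

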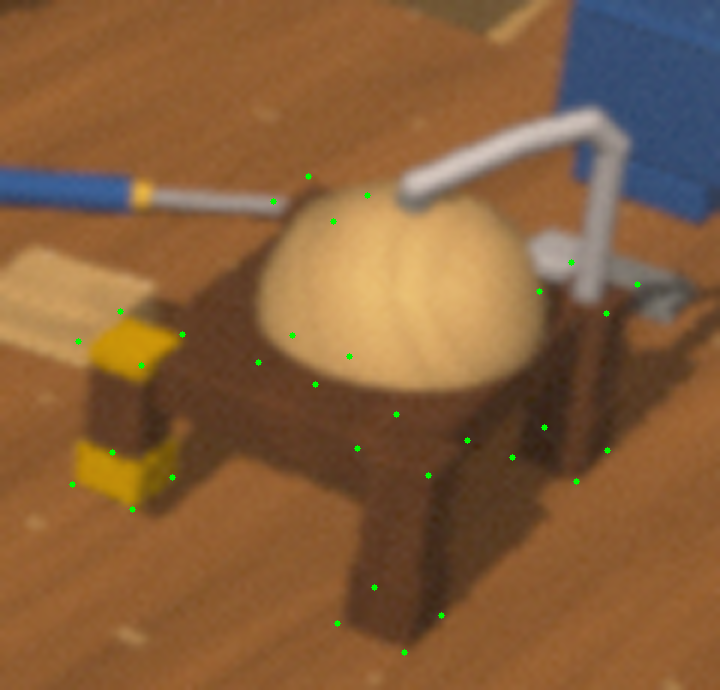

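View pics/m2.png

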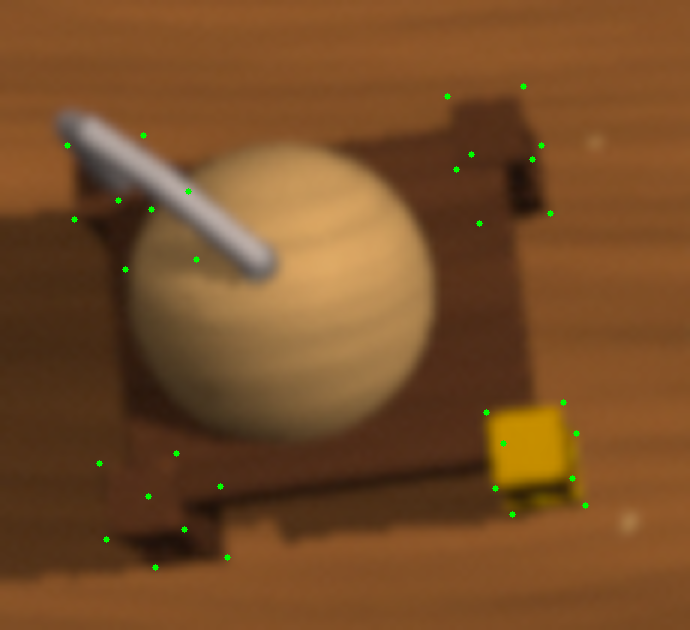

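Both views agree on the slips and wedge within a few mm: A (.5385,-.313), B (.542,-.4045), wedge (.567,-.218). The foot is at about (.606,.123) with yaw about 6.2°. The gap looks like 16–20 mm, to be refined against a 6 mm slip once one is in. Candidates were: slips A (418,206), B (446,205) and green (489,229, rejected); wedge with red tail (389,199) and blue (393,267, rejected). The close crop confirmed the choice.

```bash
cat >> h.py <<'E'
from scipy.spatial.transform import Rotation as Ro
def go(xyz,head,q=True):
    "shift/turn for target TCP, tool x heading deg (world), tool down"
    s=get_state();R0=Ro.from_quat(s["eef_rot"])
    a=np.radians(head);x=np.array([np.cos(a),np.sin(a),0]);z=np.array([0,0,-1.]);y=np.cross(z,x)
    R1=Ro.from_matrix(np.stack([x,y,z],1))
    dw=np.array(xyz)-s["tool_pos"];t=R0.inv().apply(dw);w=(R0.inv()*R1).as_rotvec(degrees=True)
    print("t",round(s["t"],2),"pos",s["tool_pos"].round(4),"F",s["ft_force"].round(2),"w",round(s["gripper_width"],4))
    print("ROW",t.round(4).tolist(),w.round(1).tolist())
E
python3 -c "
from h import *
go((.5086,-.311,.08),-94.5)"
```

```text
t 0.55 pos [ 0.2482 -0.6007  0.2393] F [-0.17  0.05 -0.51] w 0.0857
ROW [-0.1684, -0.3513, 0.1593] [-0.0, 0.0, 26.9]
```

```bash
python3 -m crank '[[0.3,-0.084,-0.175,0.04,0,0,14],[0.3,-0.084,-0.175,0.04,0,0,14],[0.3,-0.084,-0.175,0.04,0,0,14],[0.3,-0.084,-0.175,0.04,0,0,14],[0.3,-0.168,-0.351,0.159,0,0,27],[0.3,-0.168,-0.351,0.159,0,0,27],[0.3,-0.168,-0.351,0.159,0,0,27],[0.3,-0.168,-0.351,0.159,0,0,27]]'
python3 -c "
from h import *
go((.5086,-.311,.03),-94.5)"
```

```text
t: 1.22
tool_pos: [0.4561, -0.3697, 0.1243]
eef_rot: [-0.678, 0.735, -0.001, -0.0]
ft_force: [0.8, -1.1, 0.9]
gripper_width: 0.0603
t 1.22 pos [ 0.4561 -0.3697  0.1243] F [ 0.84 -1.12  0.89] w 0.0603
ROW [-0.0627, -0.0476, 0.0943] [-0.0, -0.0, -0.1]
```

```bash
python3 -m crank '[[0.3,-0.0625,-0.0475,0.05,0,0,0],[0.3,-0.0625,-0.0475,0.05,0,0,0],[0.3,-0.0625,-0.0475,0.075,0,0,0],[0.3,-0.0625,-0.0475,0.075,0,0,0],[0.3,-0.0625,-0.0475,0.075,0,0,0]]'
python3 -c "
from h import *
go((.5086,-.311,.012),-94.5)
d=get_image('top');crop(d,360,140,500,260,5,'pics/g1.png')"
```

```text
t: 1.63
tool_pos: [0.5064, -0.3114, 0.0485]
eef_rot: [-0.679, 0.734, 0.002, -0.001]
ft_force: [-0.1, -0.2, -0.2]
gripper_width: 0.0598
t 1.63 pos [ 0.5064 -0.3114  0.0485] F [-0.08 -0.18 -0.24] w 0.0598
ROW [-0.0006, -0.0022, 0.0365] [0.2, 0.1, 0.0]
```

View pics/g1.png

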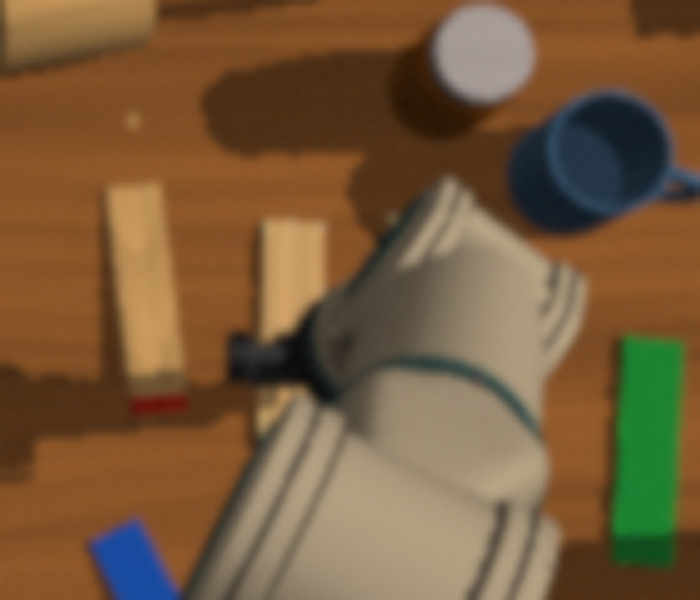

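The gripper straddles slip A behind its middle. I'm lowering it and feeling for the bench.

```bash
python3 -m crank '[[0.3,-0.0006,-0.002,0.02,0,0,0],[0.3,-0.0006,-0.002,0.035,0,0,0],[0.3,-0.0006,-0.002,0.04,0,0,0],[0.3,-0.0006,-0.002,0.041,0,0,0],[0.3,-0.0006,-0.002,0.041,0,0,0]]'
```

```text
t: 2.1
tool_pos: [0.509, -0.3137, 0.0101]
eef_rot: [-0.678, 0.735, -0.001, -0.0]
ft_force: [0.4, -0.7, -0.3]
gripper_width: 0.0598
```

```bash
python3 -m crank '[[0.3,0,0,0.002,0,0,0],[0.3,0,0,0.004,0,0,0],[0.3,0,0,0.004,0,0,0]]'; python3 -m crank '[[0.3,0,0,0.002,0,0,0],[0.3,0,0,0.002,0,0,0]]'
```

```text
t: 2.35
tool_pos: [0.5094, -0.3123, 0.0053]
eef_rot: [-0.678, 0.735, -0.0, 0.0]
ft_force: [0.2, -1.0, 0.2]
gripper_width: 0.0598
t: 2.52
tool_pos: [0.5095, -0.3123, 0.0031]
eef_rot: [-0.678, 0.735, -0.0, 0.0]
ft_force: [0.2, -0.6, 2.6]
gripper_width: 0.0598
```

```bash
python3 -m crank '[[0.3,0,0,-0.0035,0,0,0],[0.7,0,0,-0.0035,0,0,0],[0.7,0,0,-0.0035,0,0,0],[0.9,0,0,-0.0035,0,0,0],[0.9,0,0,-0.0035,0,0,0],[0.9,0,0,-0.0035,0,0,0]]';python3 -m crank '[[0.9,0,0,0,0,0,0],[0.9,0,0,0,0,0,0]]'
```

```text
t: 3.02
tool_pos: [0.5095, -0.3122, 0.0071]
eef_rot: [-0.679, 0.735, -0.0, 0.0]
ft_force: [-0.9, 0.5, 5.2]
gripper_width: 0.038
t: 3.18
tool_pos: [0.5095, -0.3122, 0.0071]
eef_rot: [-0.678, 0.735, -0.0, 0.0]
ft_force: [-1.5, 0.2, 6.5]
gripper_width: 0.0379
```

```bash
python3 -m crank '[[0.9,0,0,-0.02,0,0,0],[0.9,0,0,-0.05,0,0,0],[0.9,0,0,-0.08,0,0,0],[0.9,0,0,-0.09,0,0,0]]'
python3 -c "
from h import *
yaw=.108;X=np.array([np.cos(yaw),np.sin(yaw),0]);Y=np.array([-np.sin(yaw),np.cos(yaw),0]);C=np.array([.606,.123,0])
p=C-.15*Y;print(p);p[2]=.09;go(p,6.2)
crop(get_image('scene'),150,160,350,290,4,'pics/g2.png')"
```

```text
t: 3.52
tool_pos: [0.5109, -0.3133, 0.1]
eef_rot: [-0.678, 0.735, -0.003, 0.001]
ft_force: [1.7, -0.5, 0.6]
gripper_width: 0.0377
[ 0.62216853 -0.02612605  0.        ]
t 3.52 pos [ 0.5109 -0.3133  0.1   ] F [ 1.65 -0.52  0.62] w 0.0377
ROW [-0.2951, -0.088, 0.0097] [-0.1, -0.4, -100.8]
```

View pics/g2.png

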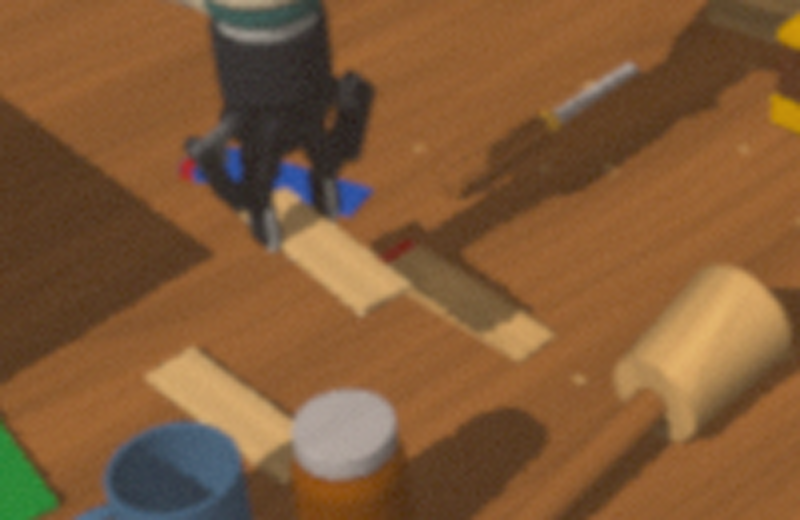

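```bash
python3 -m crank '[[0.9,-0.15,-0.044,0,0,0,-56],[0.9,-0.15,-0.044,0,0,0,-56],[0.9,-0.15,-0.044,0,0,0,-56],[0.9,-0.15,-0.044,0,0,0,-56],[0.9,-0.15,-0.044,0,0,0,-56],[0.9,-0.15,-0.044,0,0,0,-56],[0.9,-0.15,-0.044,0,0,0,-56],[0.9,-0.15,-0.044,0,0,0,-56]]'
python3 -c "
from h import *
go((.622,-.026,.06),6.2)"
```

```text
t: 4.23
tool_pos: [0.5642, -0.1653, 0.095]
eef_rot: [0.945, -0.327, -0.001, -0.0]
ft_force: [-0.5, -0.2, 0.1]
gripper_width: 0.038
t 4.23 pos [ 0.5642 -0.1653  0.095 ] F [-0.48 -0.23  0.08] w 0.038
ROW [-0.0405, -0.1452, 0.035] [-0.0, 0.1, -44.4]
```

```bash
python3 -m crank '[[0.9,-0.04,-0.145,0,0,0,-44.4],[0.9,-0.04,-0.145,0,0,0,-44.4],[0.9,-0.04,-0.145,0,0,0,-44.4],[0.9,-0.04,-0.145,0,0,0,-44.4],[0.9,-0.04,-0.145,0.035,0,0,-44.4],[0.9,-0.04,-0.145,0.035,0,0,-44.4],[0.9,-0.04,-0.145,0.035,0,0,-44.4],[0.9,-0.04,-0.145,0.035,0,0,-44.4]]'
python3 -c "
from h import *
go((.622,-.026,.0105),6.2)
crop(get_image('scene'),270,130,410,230,5,'pics/g3.png')
crop(get_image('top'),250,130,400,230,5,'pics/g4.png')"
```

```text
t: 4.9
tool_pos: [0.6233, -0.0278, 0.0601]
eef_rot: [0.999, 0.05, -0.001, -0.0]
ft_force: [-0.2, 0.2, 0.5]
gripper_width: 0.0377
t 4.9 pos [ 0.6233 -0.0278  0.0601] F [-0.17  0.2   0.52] w 0.0377
ROW [-0.0011, -0.0019, 0.0496] [-0.1, 0.1, -0.5]
```

View pics/g3.png

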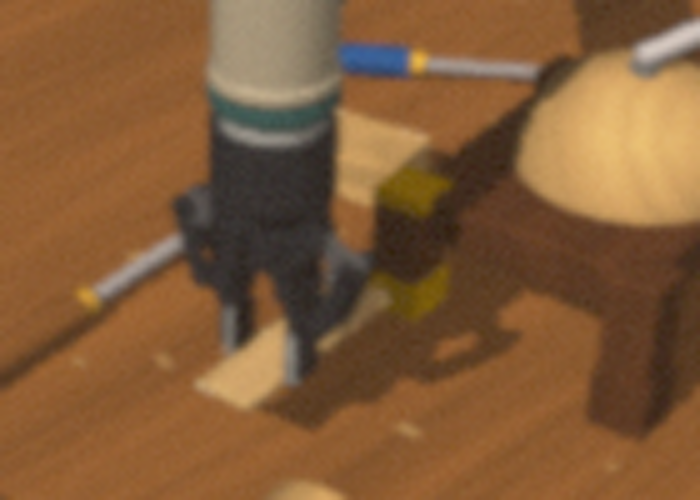

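View pics/g4.png

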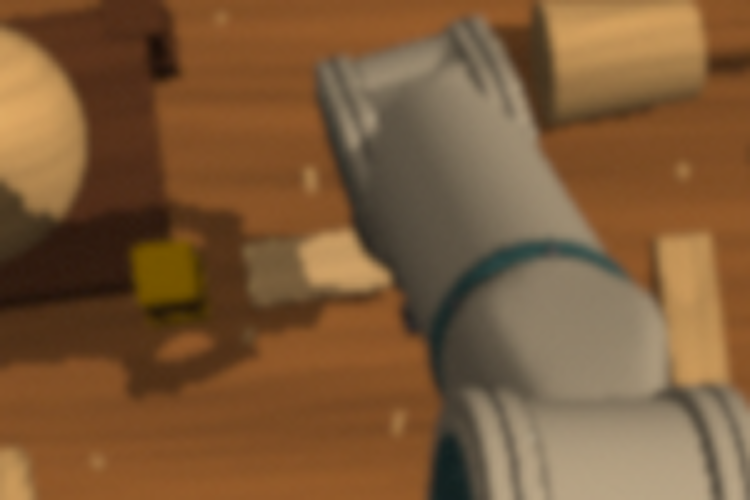

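```bash
python3 -m crank '[[0.9,-0.001,-0.002,0.03,0,0,-0.5],[0.9,-0.001,-0.002,0.045,0,0,-0.5],[0.9,-0.001,-0.002,0.0495,0,0,-0.5],[0.9,-0.001,-0.002,0.0495,0,0,-0.5]]'
python3 -c "
from h import *
go((.622,-.026,.0105),6.2)
crop(get_image('scene'),290,150,390,230,7,'pics/g5.png')"
```

```text
t: 5.33
tool_pos: [0.6223, -0.0261, 0.0113]
eef_rot: [0.999, 0.054, -0.001, 0.0]
ft_force: [-0.1, 0.8, -0.1]
gripper_width: 0.0375
t 5.33 pos [ 0.6223 -0.0261  0.0113] F [-0.13  0.82 -0.14] w 0.0375
ROW [-0.0003, -0.0001, 0.0008] [0.0, 0.1, 0.0]
```

View pics/g5.png

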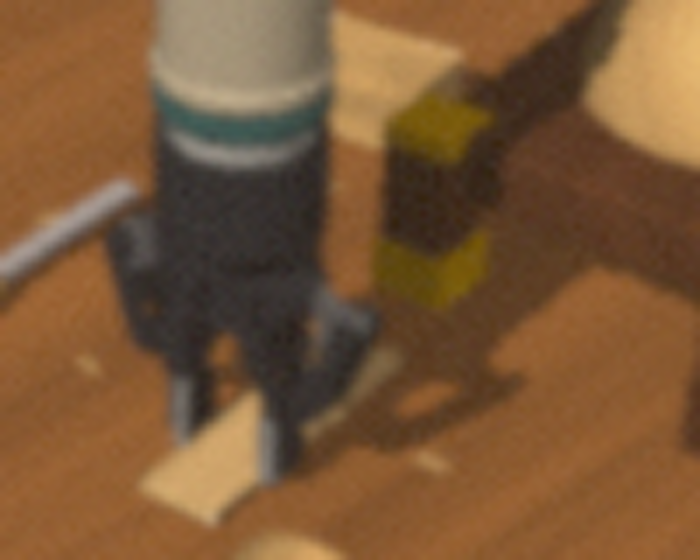

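```bash
python3 -m crank '[[0.9,0,-0.012,0.0005,0,0,0],[0.9,0,-0.024,0.0005,0,0,0],[0.9,0,-0.036,0.0005,0,0,0],[0.9,0,-0.046,0.0005,0,0,0],[0.9,0,-0.046,0.0005,0,0,0]]'
python3 -c "
from h import *
go((.6131,.0584,.0105),6.2)
crop(get_image('scene'),310,140,390,210,8,'pics/g6.png')"
```

```text
t: 5.8
tool_pos: [0.6177, 0.0252, 0.012]
eef_rot: [0.998, 0.058, 0.001, -0.002]
ft_force: [-0.2, 0.2, -0.2]
gripper_width: 0.0379
t 5.8 pos [0.6177 0.0252 0.012 ] F [-0.23  0.23 -0.24] w 0.0379
ROW [-0.0007, -0.0335, 0.0016] [-0.2, -0.1, 0.4]
```

View pics/g6.png

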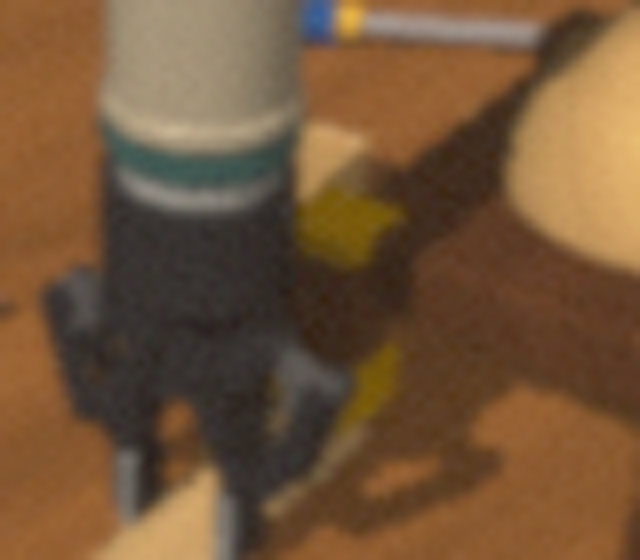

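No contact force so far, so the slip is going under the foot. Continuing to final depth.

```bash
python3 -m crank '[[0.9,-0.0007,-0.011,0.001,0,0,0.4],[0.9,-0.0007,-0.022,0.001,0,0,0.4],[0.9,-0.0007,-0.031,0.001,0,0,0.4],[0.9,-0.0007,-0.033,0.001,0,0,0.4],[0.9,-0.0007,-0.033,0.001,0,0,0.4]]'; python3 -m crank '[[0.9,0,0,0.002,0,0,0],[0.9,0,0,0.0035,0,0,0],[0.9,0,0,0.0035,0,0,0]]'
```

```text
t: 6.27
tool_pos: [0.6133, 0.0544, 0.0103]
eef_rot: [0.999, 0.053, 0.0, -0.0]
ft_force: [0.1, 0.4, -0.0]
gripper_width: 0.0376
t: 6.52
tool_pos: [0.6136, 0.0519, 0.0071]
eef_rot: [0.999, 0.051, 0.0, 0.0]
ft_force: [-0.5, 0.5, 3.0]
gripper_width: 0.038
```

```bash
python3 -m crank '[[0.3,0,0,0,0,0,0],[0.3,0,0,0,0,0,0],[0.3,0,0,-0.002,0,0,0],[0.3,0,0,-0.02,0,0,0],[0.3,0,0.03,-0.05,0,0,0],[0.3,0,0.06,-0.08,0,0,0],[0.3,0,0.06,-0.08,0,0,0]]'
python3 -c "
from h import *
go((.512,-.407,.1),-88.8)"
```

```text
t: 7.1
tool_pos: [0.6236, -0.0157, 0.0918]
eef_rot: [0.999, 0.048, 0.004, 0.003]
ft_force: [0.4, -0.7, -0.2]
gripper_width: 0.0597
t 7.1 pos [ 0.6236 -0.0157  0.0918] F [ 0.4  -0.73 -0.22] w 0.0597
ROW [-0.1484, 0.379, -0.0069] [-0.1, -0.7, 94.3]
```

```bash
python3 -m crank '[[0.3,-0.075,0.19,-0.006,0,0,48],[0.3,-0.075,0.19,-0.006,0,0,48],[0.3,-0.075,0.19,-0.006,0,0,48],[0.3,-0.075,0.19,-0.006,0,0,48],[0.3,-0.15,0.379,-0.006,0,0,94],[0.3,-0.15,0.379,-0.006,0,0,94],[0.3,-0.15,0.379,-0.006,0,0,94],[0.3,-0.15,0.379,-0.006,0,0,94]]'
python3 -c "
from h import *
go((.512,-.405,.05),-88.8)
crop(get_image('scene'),310,140,400,215,8,'pics/h1.png')
crop(get_image('top'),260,160,340,220,8,'pics/h2.png')"
```

```text
t: 7.77
tool_pos: [0.5288, -0.3301, 0.0926]
eef_rot: [0.9, -0.436, 0.0, 0.0]
ft_force: [1.0, -0.5, 0.2]
gripper_width: 0.06
t 7.77 pos [ 0.5288 -0.3301  0.0926] F [ 1.02 -0.49  0.18] w 0.06
ROW [0.0484, 0.0596, 0.0426] [-0.0, -0.0, 37.1]
```

View pics/h1.png

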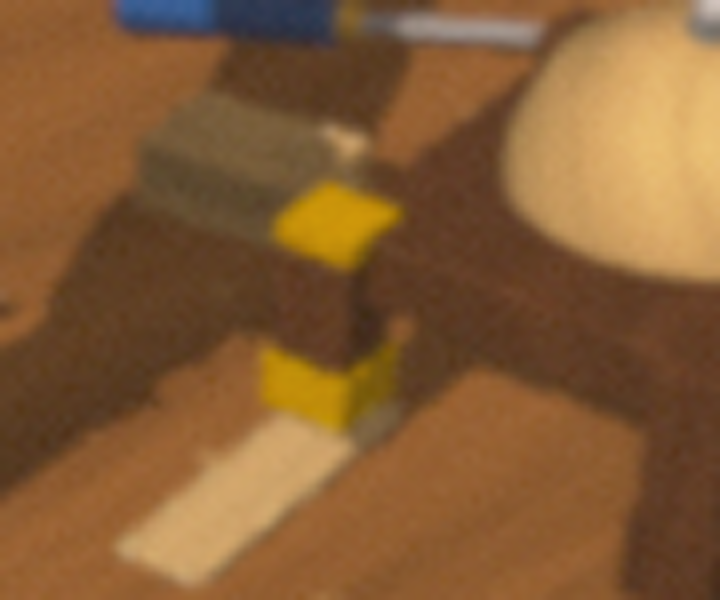

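View pics/h2.png

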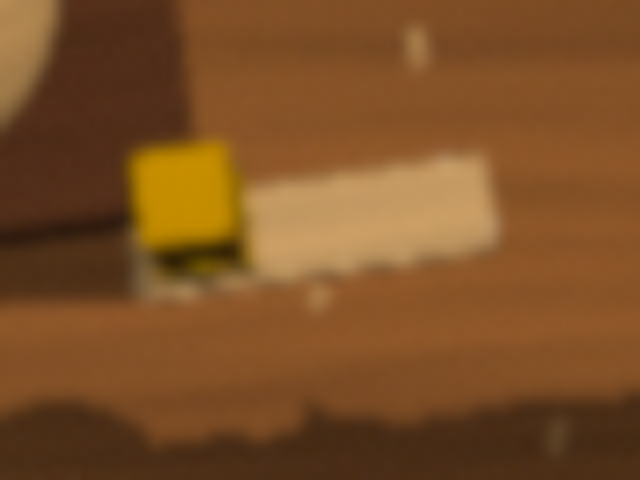

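Run:
```python
from h import *
s=get_image("scene");d=get_image("top")
S=lambda u,v:(310+u/8,140+v/8)
T=lambda u,v:(260+u/8,160+v/8)
for a,b in[((118,548),(499,245)),((192,585),(487,155))]:
    print(onz(s,*S(*a),.006).round(4),onz(d,*T(*b),.006).round(4),two(s,S(*a),d,T(*b)))
print("foot left-bottom",two(s,S(262,401),d,T(245,268)))
print("foot band top left",two(s,S(264,348),d,T(247,262)))
```

```text
[ 0.6037 -0.0012  0.006 ] [0.5996 0.0016 0.006 ] (array([0.60039272, 0.00189083, 0.0026279 ]), np.float64(0.0007564156074114102))
[0.6412 0.0009 0.006 ] [0.6376 0.0057 0.006 ] (array([0.63800272, 0.00534755, 0.00203004]), np.float64(0.0009301786337520562))
foot left-bottom (array([0.58943484, 0.10485458, 0.01875242]), np.float64(0.0033248490918423947))
foot band top left (array([0.58876265, 0.10313163, 0.04532793]), np.float64(0.0005046014296651331))
```

Slip A sits squarely under the foot: outer end 120 mm out, centred within 1 mm. Corrected by the slip's own height, the gap is about 19–22 mm, so two slips. Next is slip B.

```bash
python3 -m crank '[[0.3,0.0485,0.0595,0,0,0,37],[0.3,0.0485,0.0595,0,0,0,37],[0.3,0.0485,0.0595,0,0,0,37],[0.3,0.0485,0.0595,0.03,0,0,37],[0.3,0.0485,0.0595,0.0425,0,0,37],[0.3,0.0485,0.0595,0.0425,0,0,37],[0.3,0.0485,0.0595,0.0425,0,0,37]]'
python3 -c "
from h import *
go((.512,-.405,.0075),-88.8)
crop(get_image('top'),400,150,500,250,6,'pics/h3.png')"
```

```text
t: 8.55
tool_pos: [0.5144, -0.4006, 0.0492]
eef_rot: [0.719, -0.695, -0.001, -0.0]
ft_force: [0.1, 0.6, 1.1]
gripper_width: 0.0599
t 8.55 pos [ 0.5144 -0.4006  0.0492] F [0.15 0.59 1.11] w 0.0599
ROW [0.0044, 0.0025, 0.0417] [0.1, 0.1, 0.7]
```

View pics/h3.png

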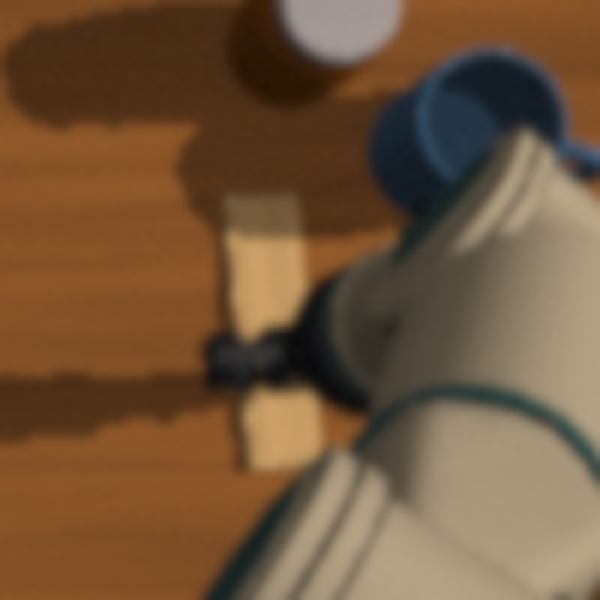

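```bash
python3 -m crank '[[0.3,0.004,0.0025,0.02,0,0,0.7],[0.3,0.004,0.0025,0.035,0,0,0.7],[0.3,0.004,0.0025,0.041,0,0,0.7],[0.3,0.004,0.0025,0.041,0,0,0.7]]'; python3 -m crank '[[0.7,0,0,0,0,0,0],[0.9,0,0,0,0,0,0],[0.9,0,0,0,0,0,0],[0.9,0,0,0,0,0,0],[0.9,0,0,0,0,0,0],[0.9,0,0,0,0,0,0]]'
```

```text
t: 8.93
tool_pos: [0.5105, -0.4058, 0.0076]
eef_rot: [0.714, -0.701, -0.002, -0.0]
ft_force: [-0.1, 0.8, 0.6]
gripper_width: 0.0596
t: 9.43
tool_pos: [0.5121, -0.4075, 0.0102]
eef_rot: [0.713, -0.701, 0.001, -0.0]
ft_force: [-0.7, 1.0, 6.3]
gripper_width: 0.0371
```

```bash
python3 -m crank '[[0.9,0,0,-0.02,0,0,0],[0.9,0,0,-0.05,0,0,0],[0.9,0,0,-0.08,0,0,0],[0.9,0,0,-0.09,0,0,0]]'
python3 -c "
from h import *
go((.622,-.026,.1),6.2)
crop(get_image('scene'),150,160,310,290,5,'pics/h4.png')"
```

```text
t: 9.77
tool_pos: [0.5131, -0.4088, 0.1032]
eef_rot: [0.713, -0.701, 0.003, -0.0]
ft_force: [0.5, -1.5, 0.8]
gripper_width: 0.0373
t 9.77 pos [ 0.5131 -0.4088  0.1032] F [ 0.5  -1.54  0.83] w 0.0373
ROW [-0.381, -0.1152, 0.0022] [-0.0, -0.4, -95.3]
```

View pics/h4.png

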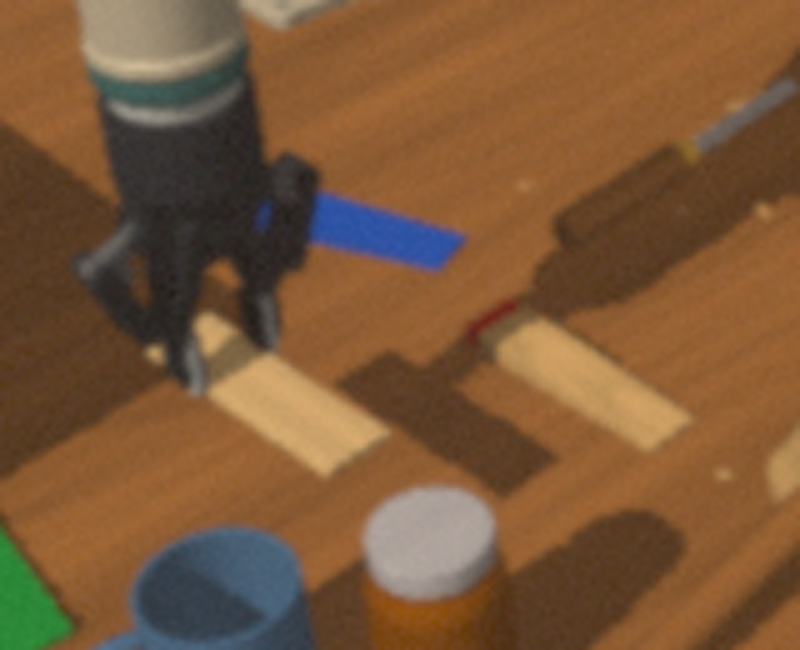

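```bash
python3 -m crank '[[0.9,-0.22,-0.065,0,0,0,-56],[0.9,-0.22,-0.065,0,0,0,-56],[0.9,-0.22,-0.065,0,0,0,-56],[0.9,-0.22,-0.065,0,0,0,-56],[0.9,-0.22,-0.065,0,0,0,-56],[0.9,-0.22,-0.065,0,0,0,-56],[0.9,-0.22,-0.065,0,0,0,-56],[0.9,-0.22,-0.065,0,0,0,-56]]'
python3 -c "
from h import *
go((.622,-.026,.06),6.2)"
```

```text
t: 10.48
tool_pos: [0.5728, -0.1825, 0.0978]
eef_rot: [0.96, -0.279, -0.001, -0.001]
ft_force: [0.1, -0.5, -0.4]
gripper_width: 0.037
t 10.48 pos [ 0.5728 -0.1825  0.0978] F [ 0.07 -0.55 -0.43] w 0.037
ROW [-0.0422, -0.1585, 0.0381] [-0.1, 0.1, -38.6]
```

```bash
python3 -m crank '[[0.9,-0.042,-0.158,0,0,0,-38.6],[0.9,-0.042,-0.158,0,0,0,-38.6],[0.9,-0.042,-0.158,0,0,0,-38.6],[0.9,-0.042,-0.158,0,0,0,-38.6],[0.9,-0.042,-0.158,0.038,0,0,-38.6],[0.9,-0.042,-0.158,0.038,0,0,-38.6],[0.9,-0.042,-0.158,0.038,0,0,-38.6],[0.9,-0.042,-0.158,0.038,0,0,-38.6]]'
python3 -m crank '[[0.9,0,0,0,0,0,0],[0.9,0,0,0,0,0,0]]'
python3 -c "
from h import *
go((.622,-.026,.0165),6.2)
crop(get_image('top'),270,150,350,210,8,'pics/h5.png')"
```

```text
t: 11.15
tool_pos: [0.6229, -0.031, 0.0598]
eef_rot: [0.999, 0.047, -0.001, -0.0]
ft_force: [0.2, -0.5, -0.2]
gripper_width: 0.0367
t: 11.32
tool_pos: [0.6242, -0.0314, 0.0618]
eef_rot: [0.999, 0.047, 0.001, 0.0]
ft_force: [-0.6, -0.4, 0.1]
gripper_width: 0.0368
t 11.32 pos [ 0.6242 -0.0314  0.0618] F [-0.56 -0.41  0.09] w 0.0368
ROW [-0.0017, -0.0056, 0.0453] [0.0, -0.1, -0.8]
```

View pics/h5.png

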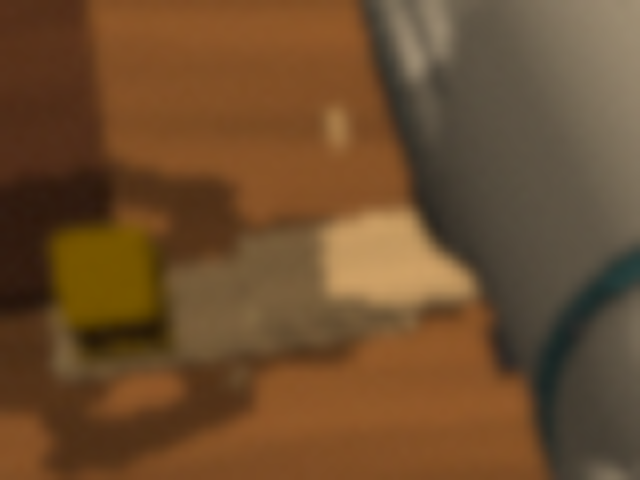

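```bash
python3 -m crank '[[0.9,-0.004,-0.0055,0.025,0,0,-0.8],[0.9,-0.004,-0.0055,0.04,0,0,-0.8],[0.9,-0.004,-0.0055,0.044,0,0,-0.8],[0.9,-0.004,-0.0055,0.044,0,0,-0.8]]'
python3 -m crank '[[0.9,0,0,0,0,0,0],[0.9,0,0,0,0,0,0]]'
python3 -c "
from h import *
go((.620,-.026,.0165),6.2)
crop(get_image('top'),270,150,350,210,8,'pics/h6.png');crop(get_image('scene'),290,150,390,230,7,'pics/h7.png')"
```

```text
t: 11.7
tool_pos: [0.6185, -0.0258, 0.0166]
eef_rot: [0.998, 0.055, -0.001, 0.0]
ft_force: [0.0, 0.3, 0.3]
gripper_width: 0.0368
t: 11.87
tool_pos: [0.6202, -0.0259, 0.0182]
eef_rot: [0.998, 0.055, 0.001, 0.0]
ft_force: [0.5, -0.2, 0.0]
gripper_width: 0.0367
t 11.87 pos [ 0.6202 -0.0259  0.0182] F [ 0.5  -0.22  0.02] w 0.0367
ROW [-0.0002, 0.0001, 0.0017] [0.0, -0.1, 0.1]
```

View pics/h6.png

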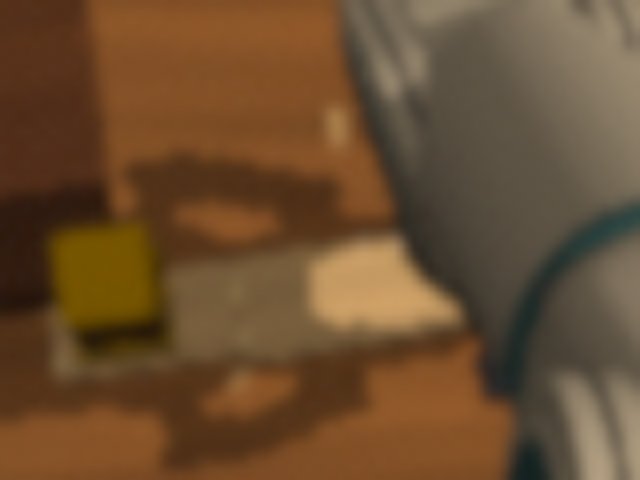

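View pics/h7.png

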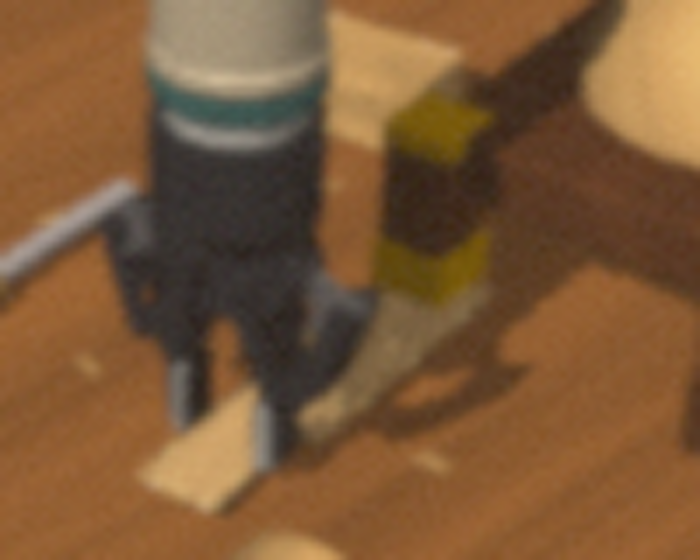

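```bash
python3 -m crank '[[0.9,0,-0.012,0.001,0,0,0],[0.9,0,-0.024,0.001,0,0,0],[0.9,0,-0.032,0.001,0,0,0],[0.9,0,-0.032,0.001,0,0,0]]'; python3 -m crank '[[0.9,0,-0.008,0,0,0,0],[0.9,0,-0.016,0,0,0,0],[0.9,0,-0.016,0,0,0,0]]';python3 -m crank '[[0.9,0,-0.008,0,0,0,0],[0.9,0,-0.016,0,0,0,0],[0.9,0,-0.016,0,0,0,0]]'
python3 -c "
from h import *
go((.6133,.052,.0135),6.2)"
```

```text
t: 12.3
tool_pos: [0.6152, 0.0111, 0.0162]
eef_rot: [0.998, 0.058, 0.0, -0.001]
ft_force: [-0.0, 0.4, 0.1]
gripper_width: 0.0367
t: 12.55
tool_pos: [0.6137, 0.0247, 0.0162]
eef_rot: [0.998, 0.056, 0.0, -0.001]
ft_force: [-0.3, 1.7, 1.4]
gripper_width: 0.0373
t: 12.8
tool_pos: [0.6119, 0.0405, 0.0162]
eef_rot: [0.998, 0.056, 0.0, -0.001]
ft_force: [-1.7, 1.2, 2.8]
gripper_width: 0.0372
t 12.8 pos [0.6119 0.0405 0.0162] F [-1.69  1.24  2.82] w 0.0372
ROW [0.0027, -0.0112, 0.0027] [-0.1, -0.0, 0.3]
```

```bash
python3 -m crank '[[0.9,0.001,-0.006,0,0,0,0],[0.9,0.001,-0.01,0,0,0,0],[0.9,0.001,-0.01,0.001,0,0,0],[0.9,0.001,-0.01,0.001,0,0,0]]'
python3 -c "
from h import *
go((.6133,.052,.0135),6.2)
crop(get_image('scene'),290,130,390,210,7,'pics/h8.png')"
```

```text
t: 13.13
tool_pos: [0.6121, 0.0487, 0.0161]
eef_rot: [0.998, 0.055, 0.0, -0.0]
ft_force: [-2.0, -1.0, 11.7]
gripper_width: 0.0369
t 13.13 pos [0.6121 0.0487 0.0161] F [-1.95 -1.02 11.72] w 0.0369
ROW [0.0015, -0.0032, 0.0026] [0.0, -0.0, 0.2]
```

View pics/h8.png

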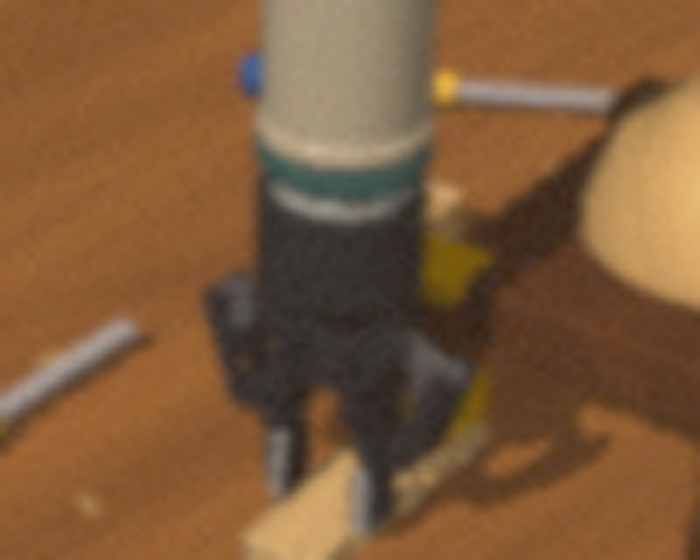

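```bash
python3 -m crank '[[0.9,0,0,-0.001,0,0,0],[0.3,0,0,-0.001,0,0,0],[0.3,0,0,-0.001,0,0,0],[0.3,0,0,-0.01,0,0,0],[0.3,0,0,-0.03,0,0,0],[0.3,0,0.03,-0.06,0,0,0],[0.3,0,0.06,-0.09,0,0,0],[0.3,0,0.06,-0.09,0,0,0]]'
python3 -c "
from h import *
go((.522,-.222,.1),-86.1)"
```

```text
t: 13.85
tool_pos: [0.6225, -0.0196, 0.1104]
eef_rot: [0.999, 0.051, 0.004, 0.003]
ft_force: [0.2, -1.8, -0.4]
gripper_width: 0.0597
t 13.85 pos [ 0.6225 -0.0196  0.1104] F [ 0.21 -1.77 -0.44] w 0.0597
ROW [-0.1209, 0.1909, 0.0106] [-0.1, -0.7, 92.0]
```

```bash
python3 -m crank '[[0.3,-0.08,0.12,0,0,0,56],[0.3,-0.08,0.12,0,0,0,56],[0.3,-0.08,0.12,0,0,0,56],[0.3,-0.08,0.12,0,0,0,56],[0.3,-0.08,0.12,0,0,0,56],[0.3,-0.08,0.12,0,0,0,56],[0.3,-0.08,0.12,0,0,0,56]]'
python3 - <<'E'
from h import *
d=get_image("top");s=get_image("scene")
crop(d,260,160,340,220,8,'pics/i1.png');crop(s,310,140,400,215,8,'pics/i2.png')
o=np.array([360,160])
q=[onz(d,*(o+np.array(c)/5),z)[:2] for c,z in[((107,88),.003),((162,84),.003),((187,310),.013),((131,315),.013)]]
t=(q[0]+q[1])/2;b=(q[2]+q[3])/2;dl=t-b;u=dl/np.linalg.norm(dl);print(t,b,"L",np.linalg.norm(dl),"ang",np.degrees(np.arctan2(u[1],u[0])))
c=(t+b)/2;print("c",c,"grip",c-.060*u)
g=c-.060*u;go((*g,.06),-90+np.degrees(np.arctan2(u[1],u[0])))
E
```

```text
t: 14.43
tool_pos: [0.552, -0.1403, 0.1053]
eef_rot: [0.926, -0.377, 0.0, -0.0]
ft_force: [0.3, 0.4, -0.2]
gripper_width: 0.0596
[ 0.63999948 -0.21479824] [ 0.48734505 -0.22252936] L 0.1528500761375194 ang 2.8992457790819577
c [ 0.56367227 -0.2186638 ] grip [ 0.50374907 -0.22169859]
t 14.53 pos [ 0.5523 -0.1395  0.1052] F [-0.63 -0.03  0.27] w 0.0597
ROW [0.0218, 0.0929, 0.0453] [-0.0, -0.0, 43.3]
```

View pics/i1.png

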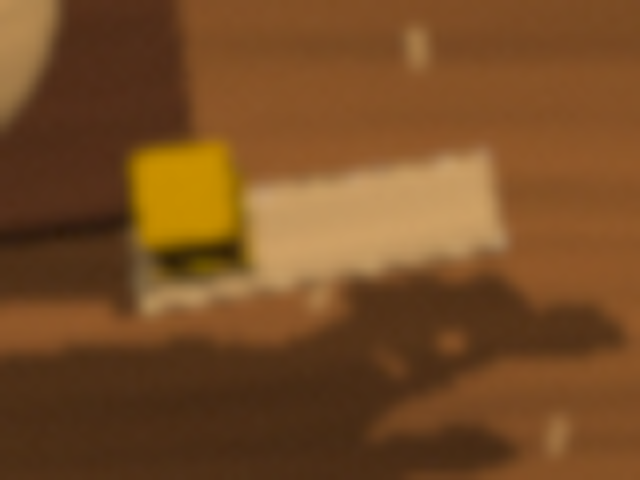

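View pics/i2.png

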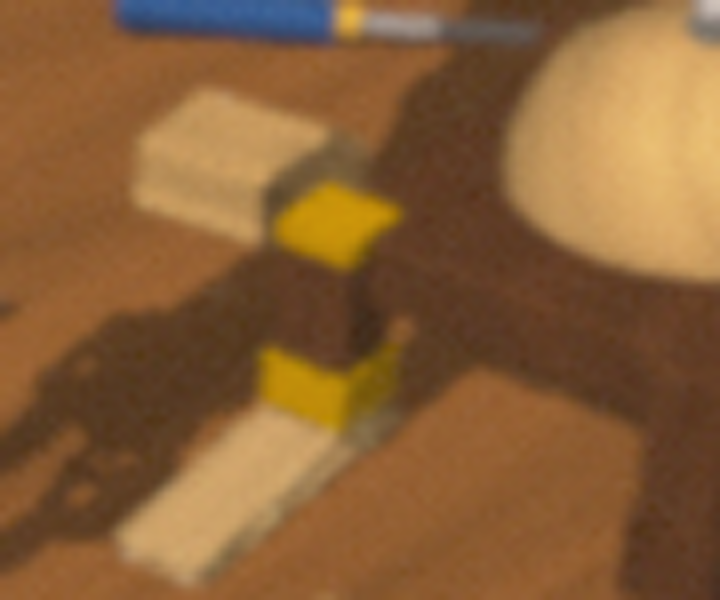

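Both slips are stacked flush under the foot. Now the wedge, gripped near its tail with the fingertips about 3 mm above its underside.

```bash
python3 -m crank '[[0.3,0.022,0.093,0,0,0,43.3],[0.3,0.022,0.093,0,0,0,43.3],[0.3,0.022,0.093,0,0,0,43.3],[0.3,0.022,0.093,0.04,0,0,43.3],[0.3,0.022,0.093,0.06,0,0,43.3],[0.3,0.022,0.093,0.06,0,0,43.3],[0.3,0.022,0.093,0.06,0,0,43.3],[0.3,0.022,0.093,0.06,0,0,43.3]]'
python3 -c "
from h import *
go((.5037,-.2217,.011),-87.1)
crop(get_image('top'),350,160,440,240,7,'pics/i3.png')"
```

```text
t: 15.2
tool_pos: [0.5041, -0.2217, 0.0449]
eef_rot: [0.727, -0.687, -0.0, -0.0]
ft_force: [-0.2, 0.5, 0.1]
gripper_width: 0.0597
t 15.2 pos [ 0.5041 -0.2217  0.0449] F [-0.17  0.48  0.07] w 0.0597
ROW [-0.0001, 0.0004, 0.0339] [-0.0, 0.0, 0.4]
```

View pics/i3.png

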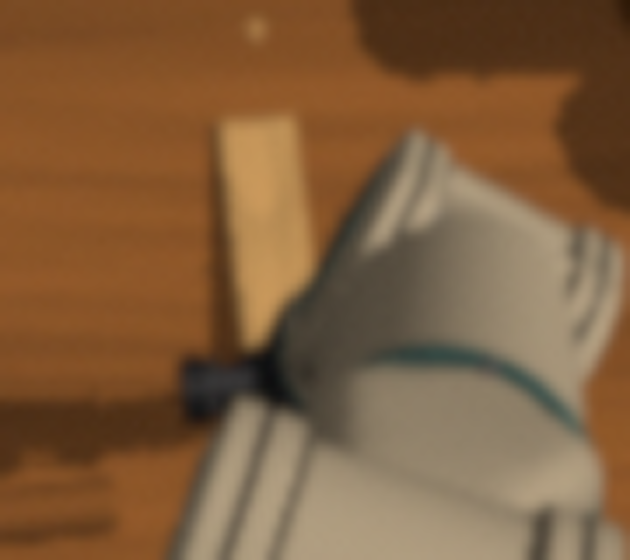

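```bash
python3 -m crank '[[0.3,0,0,0.02,0,0,0.4],[0.3,0,0,0.03,0,0,0.4],[0.3,0,0,0.0335,0,0,0.4],[0.3,0,0,0.0335,0,0,0.4]]'; python3 -m crank '[[0.7,0,0,0,0,0,0],[0.9,0,0,0,0,0,0],[0.9,0,0,0,0,0,0],[0.9,0,0,0,0,0,0],[0.9,0,0,0,0,0,0],[0.9,0,0,0,0,0,0]]'
```

```text
t: 15.58
tool_pos: [0.5033, -0.2218, 0.011]
eef_rot: [0.723, -0.691, -0.001, 0.0]
ft_force: [0.4, 0.0, 0.5]
gripper_width: 0.0597
t: 16.08
tool_pos: [0.5043, -0.2222, 0.0126]
eef_rot: [0.723, -0.691, 0.001, -0.0]
ft_force: [-0.9, -0.1, 5.5]
gripper_width: 0.0341
```

```bash
python3 -m crank '[[0.9,0,0,-0.02,0,0,0],[0.9,0,0,-0.05,0,0,0],[0.9,0,0,-0.08,0,0,0],[0.9,0,0,-0.09,0,0,0],[0.9,0,0,-0.09,0,0,0]]'
python3 -c "
from h import *
go((.627,-.066,.1),6.2)
crop(get_image('scene'),180,140,340,270,5,'pics/i4.png')"
```

```text
t: 16.5
tool_pos: [0.5057, -0.2229, 0.1043]
eef_rot: [0.723, -0.691, 0.003, -0.001]
ft_force: [0.8, -0.1, -1.1]
gripper_width: 0.0347
t 16.5 pos [ 0.5057 -0.2229  0.1043] F [ 0.76 -0.14 -1.1 ] w 0.0347
ROW [-0.1514, -0.1281, 0.0046] [-0.1, -0.4, -93.7]
```

View pics/i4.png

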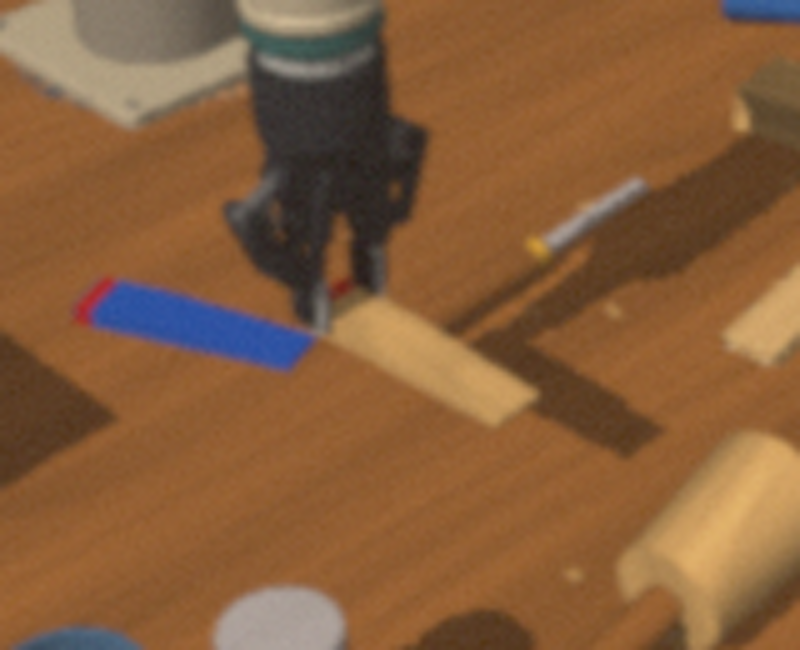

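```bash
python3 -m crank '[[0.9,-0.085,-0.075,0,0,0,-56],[0.9,-0.085,-0.075,0,0,0,-56],[0.9,-0.085,-0.075,0,0,0,-56],[0.9,-0.085,-0.075,0,0,0,-56],[0.9,-0.085,-0.075,0,0,0,-56],[0.9,-0.085,-0.075,0,0,0,-56],[0.9,-0.085,-0.075,0,0,0,-56],[0.9,-0.085,-0.075,0,0,0,-56]]'
python3 -c "
from h import *
go((.6265,-.066,.06),6.2)"
```

```text
t: 17.22
tool_pos: [0.5737, -0.1333, 0.0993]
eef_rot: [0.963, -0.268, -0.002, -0.0]
ft_force: [1.2, 0.4, -0.0]
gripper_width: 0.034
t 17.22 pos [ 0.5737 -0.1333  0.0993] F [ 1.17  0.4  -0.04] w 0.034
ROW [0.0106, -0.0849, 0.0392] [-0.0, 0.2, -37.3]
```

```bash
python3 -m crank '[[0.9,0.0105,-0.085,0,0,0,-37.3],[0.9,0.0105,-0.085,0,0,0,-37.3],[0.9,0.0105,-0.085,0,0,0,-37.3],[0.9,0.0105,-0.085,0,0,0,-37.3],[0.9,0.0105,-0.085,0.04,0,0,-37.3],[0.9,0.0105,-0.085,0.04,0,0,-37.3],[0.9,0.0105,-0.085,0.04,0,0,-37.3],[0.9,0.0105,-0.085,0.04,0,0,-37.3]]'
python3 -c "
from h import *
go((.6265,-.066,.030),6.2)
crop(get_image('top'),270,150,370,220,7,'pics/i5.png')"
```

```text
t: 17.88
tool_pos: [0.6278, -0.0668, 0.061]
eef_rot: [0.999, 0.049, -0.001, -0.0]
ft_force: [0.7, -0.0, 0.5]
gripper_width: 0.0339
t 17.88 pos [ 0.6278 -0.0668  0.061 ] F [ 0.65 -0.04  0.5 ] w 0.0339
ROW [-0.0011, -0.0009, 0.031] [-0.0, 0.1, -0.5]
```

View pics/i5.png

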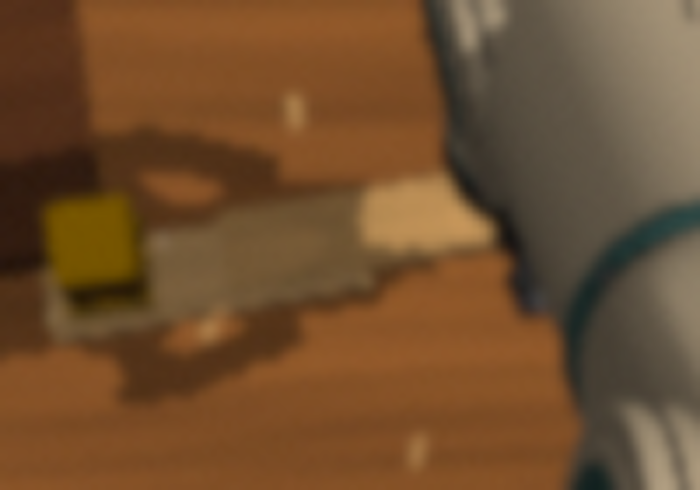

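```bash
python3 -m crank '[[0.9,-0.0025,-0.001,0.02,0,0,-0.6],[0.9,-0.0025,-0.001,0.03,0,0,-0.6],[0.9,-0.0025,-0.001,0.034,0,0,-0.6],[0.9,-0.0025,-0.001,0.034,0,0,-0.6],[0.9,-0.0025,-0.001,0.034,0,0,-0.6]]'
python3 -c "
from h import *
go((.6265,-.066,.0255),6.2)
crop(get_image('top'),270,150,370,220,7,'pics/i6.png');crop(get_image('scene'),270,130,390,230,6,'pics/i7.png')"
```

```text
t: 18.35
tool_pos: [0.6262, -0.0661, 0.0281]
eef_rot: [0.998, 0.056, 0.0, 0.0]
ft_force: [0.2, 0.4, -0.4]
gripper_width: 0.0339
t 18.35 pos [ 0.6262 -0.0661  0.0281] F [ 0.15  0.4  -0.37] w 0.0339
ROW [0.0003, -0.0, 0.0026] [0.0, -0.1, 0.2]
```

View pics/i6.png

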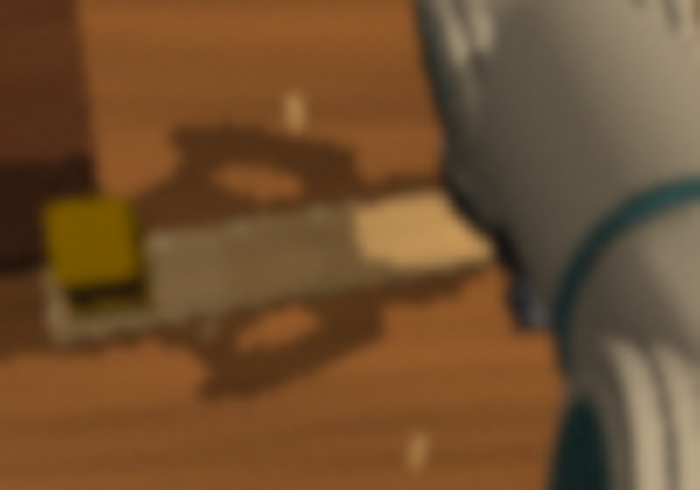

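View pics/i7.png

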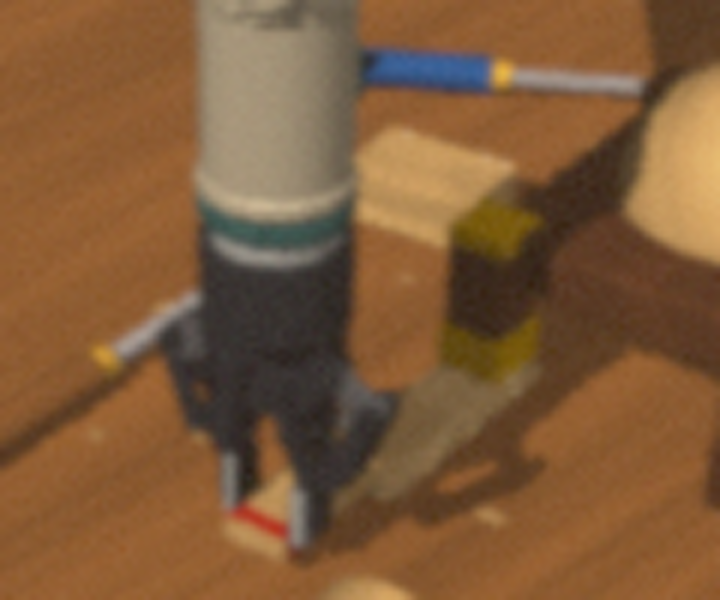

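```bash
python3 -m crank '[[0.9,0,0,0.0025,0,0,0],[0.9,0,-0.01,0.003,0,0,0],[0.9,0,-0.02,0.003,0,0,0],[0.9,0,-0.03,0.003,0,0,0],[0.9,0,-0.03,0.003,0,0,0]]'; python3 -m crank '[[0.9,0,-0.006,0,0,0,0],[0.9,0,-0.012,0,0,0,0],[0.9,0,-0.012,0.0005,0,0,0],[0.9,0,-0.012,0.0005,0,0,0]]'
python3 -c "
from h import *
go((.6265,-.066,.0235),6.2)"
```

```text
t: 18.87
tool_pos: [0.6221, -0.0313, 0.0247]
eef_rot: [0.998, 0.058, 0.0, -0.002]
ft_force: [-0.0, 1.0, -0.8]
gripper_width: 0.0339
t: 19.2
tool_pos: [0.6213, -0.0229, 0.0243]
eef_rot: [0.998, 0.056, 0.0, -0.001]
ft_force: [0.2, 2.3, 2.5]
gripper_width: 0.0339
t 19.2 pos [ 0.6213 -0.0229  0.0243] F [0.16 2.3  2.48] w 0.0339
ROW [0.0003, 0.0434, 0.0007] [-0.1, -0.0, 0.3]
```

```bash
python3 -m crank '[[0.9,0,-0.003,0,0,0,0],[0.9,0,-0.006,0,0,0,0],[0.9,0,-0.006,0,0,0,0]]'; python3 -m crank '[[0.9,0,-0.003,0,0,0,0],[0.9,0,-0.006,0,0,0,0],[0.9,0,-0.006,0,0,0,0]]'
python3 -c "
from h import *
crop(get_image('top'),270,150,370,220,7,'pics/i8.png');crop(get_image('scene'),270,130,390,230,6,'pics/i9.png')"
```

```text
t: 19.45
tool_pos: [0.6209, -0.0192, 0.0244]
eef_rot: [0.998, 0.056, 0.001, 0.001]
ft_force: [0.3, -1.9, 4.1]
gripper_width: 0.0341
t: 19.7
tool_pos: [0.6202, -0.0131, 0.0245]
eef_rot: [0.998, 0.056, 0.001, 0.001]
ft_force: [0.6, -2.4, 5.2]
gripper_width: 0.0341
```

View pics/i8.png

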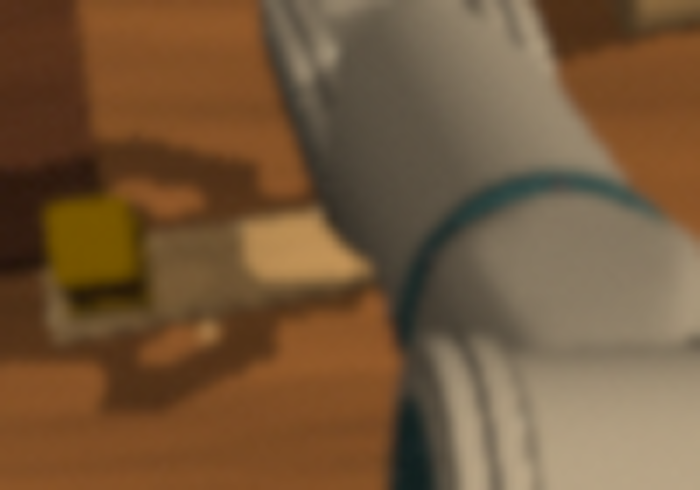

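View pics/i9.png

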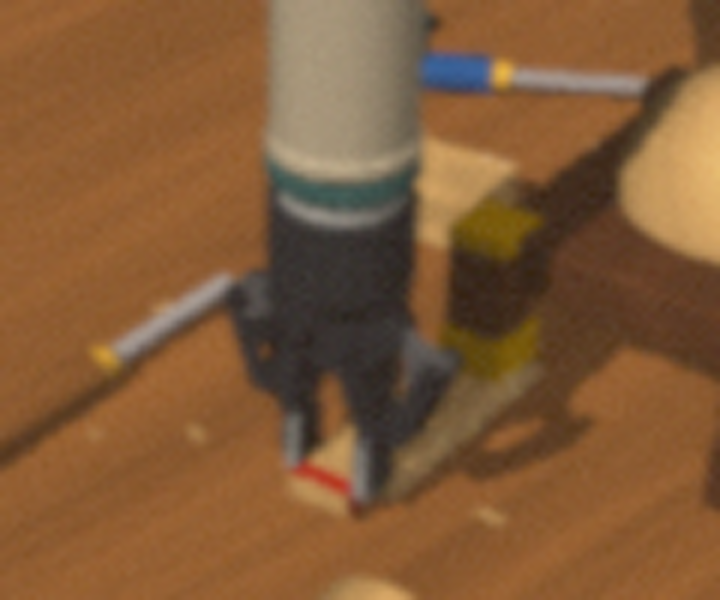

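```bash
python3 -m crank '[[0.9,0,0,-0.001,0,0,0],[0.9,0,-0.003,-0.001,0,0,0],[0.9,0,-0.006,-0.001,0,0,0],[0.9,0,-0.006,-0.001,0,0,0]]'; python3 -m crank '[[0.9,0,-0.003,0,0,0,0],[0.9,0,-0.006,0,0,0,0],[0.9,0,-0.006,0,0,0,0]]'
```

```text
t: 20.13
tool_pos: [0.6185, -0.0049, 0.0246]
eef_rot: [0.998, 0.057, -0.0, -0.001]
ft_force: [0.3, 0.4, 0.4]
gripper_width: 0.0339
t: 20.38
tool_pos: [0.618, 0.001, 0.0247]
eef_rot: [0.998, 0.057, -0.0, -0.001]
ft_force: [0.3, -0.4, -0.0]
gripper_width: 0.0342
```

```bash
python3 -m crank '[[0.9,0,-0.002,0,0,0,0],[0.9,0,-0.004,0,0,0,0],[0.9,0,-0.004,0,0,0,0]]'; python3 -m crank '[[0.9,0,-0.002,0,0,0,0],[0.9,0,-0.004,0,0,0,0],[0.9,0,-0.004,0,0,0,0]]'
```

```text
t: 20.63
tool_pos: [0.6178, 0.0042, 0.0249]
eef_rot: [0.998, 0.056, -0.0, -0.0]
ft_force: [-0.5, 0.3, -1.1]
gripper_width: 0.0341
t: 20.88
tool_pos: [0.6174, 0.0081, 0.025]
eef_rot: [0.998, 0.056, 0.0, -0.0]
ft_force: [0.8, 0.4, -0.1]
gripper_width: 0.0338
```

```bash
python3 -m crank '[[0.9,0,-0.002,0,0,0,0],[0.9,0,-0.004,0,0,0,0],[0.9,0,-0.004,0,0,0,0]]'; python3 -m crank '[[0.9,0,-0.002,0,0,0,0],[0.9,0,-0.003,0,0,0,0],[0.9,0,-0.003,0,0,0,0]]'
```

```text
t: 21.13
tool_pos: [0.617, 0.0122, 0.025]
eef_rot: [0.998, 0.056, 0.0, -0.0]
ft_force: [-0.1, 0.3, -0.4]
gripper_width: 0.0338
t: 21.38
tool_pos: [0.6167, 0.0149, 0.025]
eef_rot: [0.998, 0.056, 0.0, -0.0]
ft_force: [0.3, -0.3, -1.2]
gripper_width: 0.0342
```

```bash
python3 -m crank '[[0.9,0,-0.001,0,0,0,0],[0.9,0,-0.002,0,0,0,0],[0.9,0,-0.002,0,0,0,0]]'; python3 -m crank '[[0.9,0,-0.001,0,0,0,0],[0.9,0,-0.002,0,0,0,0],[0.9,0,-0.002,0,0,0,0]]'
python3 -c "
from h import *
crop(get_image('scene'),290,130,390,210,7,'pics/j1.png')"
```

```text
t: 21.63
tool_pos: [0.6164, 0.0167, 0.025]
eef_rot: [0.998, 0.056, 0.0, -0.0]
ft_force: [0.6, -0.3, 0.1]
gripper_width: 0.0344
t: 21.88
tool_pos: [0.6162, 0.0188, 0.025]
eef_rot: [0.998, 0.056, 0.0, -0.0]
ft_force: [0.1, 0.6, -0.2]
gripper_width: 0.034
```

View pics/j1.png

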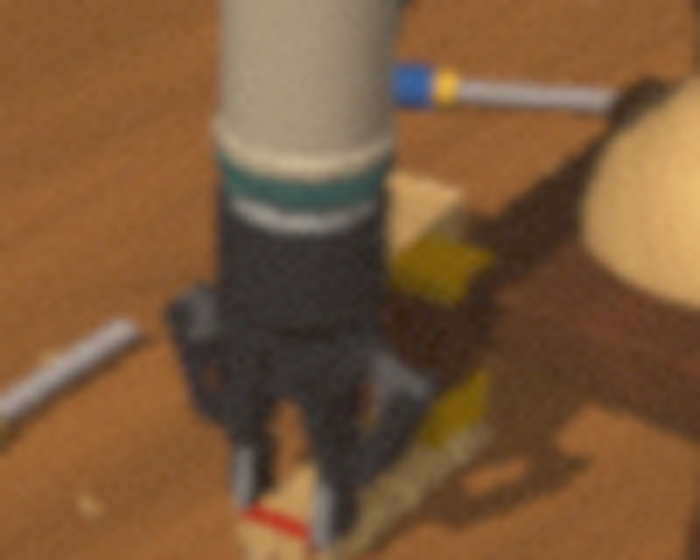

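```bash
for i in 1 2 3; do python3 -m crank '[[0.9,0,-0.001,0,0,0,0],[0.9,0,-0.002,0,0,0,0],[0.9,0,-0.002,0,0,0,0]]' | grep -E "pos|force"; done
```

```text
tool_pos: [0.616, 0.0207, 0.025]
ft_force: [0.0, 0.8, -1.4]
tool_pos: [0.6157, 0.0222, 0.0249]
ft_force: [0.2, -1.0, -1.7]
tool_pos: [0.6155, 0.0232, 0.0248]
ft_force: [0.8, -3.1, -1.3]
```

```bash
python3 -m crank '[[0.9,0,0,0.0005,0,0,0],[0.9,0,0,0.001,0,0,0],[0.9,0,0,0.001,0,0,0]]';python3 -m crank '[[0.9,0,-0.001,0,0,0,0],[0.9,0,-0.001,0,0,0,0]]'
```

```text
t: 22.93
tool_pos: [0.6155, 0.0233, 0.0246]
eef_rot: [0.998, 0.056, -0.0, 0.001]
ft_force: [-0.8, -4.4, 4.6]
gripper_width: 0.0339
t: 23.1
tool_pos: [0.6156, 0.0238, 0.0246]
eef_rot: [0.998, 0.056, 0.0, 0.001]
ft_force: [-1.4, -4.9, 4.0]
gripper_width: 0.0339
```

```bash
for i in 1 2; do python3 -m crank '[[0.9,0,-0.001,0,0,0,0],[0.9,0,-0.001,0,0,0,0]]' | grep -E "pos|force"; done
```

```text
tool_pos: [0.6156, 0.0241, 0.0246]
ft_force: [-0.6, -6.4, 4.8]
tool_pos: [0.6156, 0.0243, 0.0246]
ft_force: [-0.6, -7.9, 4.6]
```

```bash
python3 -m crank '[[0.5,0,0,0,0,0,0],[0.3,0,0,0,0,0,0],[0.3,0,0,0,0,0,0],[0.3,0,0,-0.02,0,0,0],[0.3,0,0.02,-0.05,0,0,0],[0.6,0,0.06,-0.06,0,0,0],[1,0,0.09,-0.06,0,0,0],[1,0,0.09,-0.06,0,0,0]]'
python3 -m crank '[[1,0,0.03,0,0,0,0],[1,0,0.03,0,0,0,0],[1,0,0.03,0,0,0,0]]'
python3 -c "
from h import *
go((.6255,-.072,.03),6.2)
crop(get_image('top'),260,150,360,220,7,'pics/j2.png');crop(get_image('scene'),290,130,400,215,7,'pics/j3.png')"
```

```text
t: 24.1
tool_pos: [0.6264, -0.0712, 0.0849]
eef_rot: [0.999, 0.052, 0.001, 0.003]
ft_force: [0.3, -1.3, -0.7]
gripper_width: 0.0239
t: 24.35
tool_pos: [0.6285, -0.0932, 0.0836]
eef_rot: [0.999, 0.055, -0.0, 0.0]
ft_force: [-0.2, 1.2, -0.0]
gripper_width: -0.0003
t 24.35 pos [ 0.6285 -0.0932  0.0836] F [-0.16  1.18 -0.01] w -0.0003
ROW [-0.0006, -0.0214, 0.0536] [0.0, 0.0, 0.1]
```

View pics/j2.png

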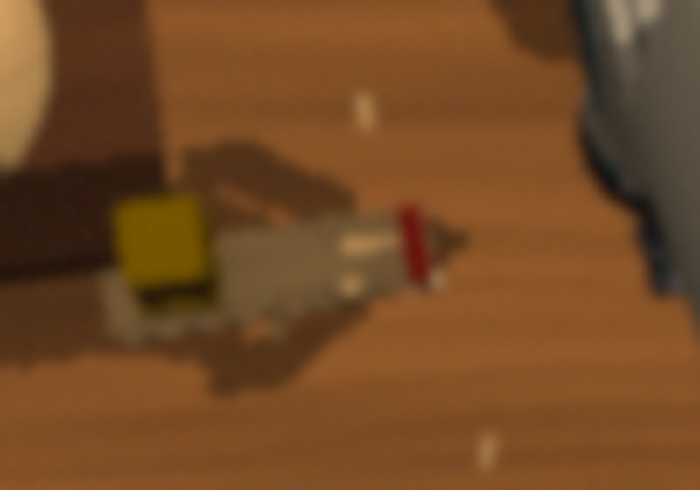

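View pics/j3.png

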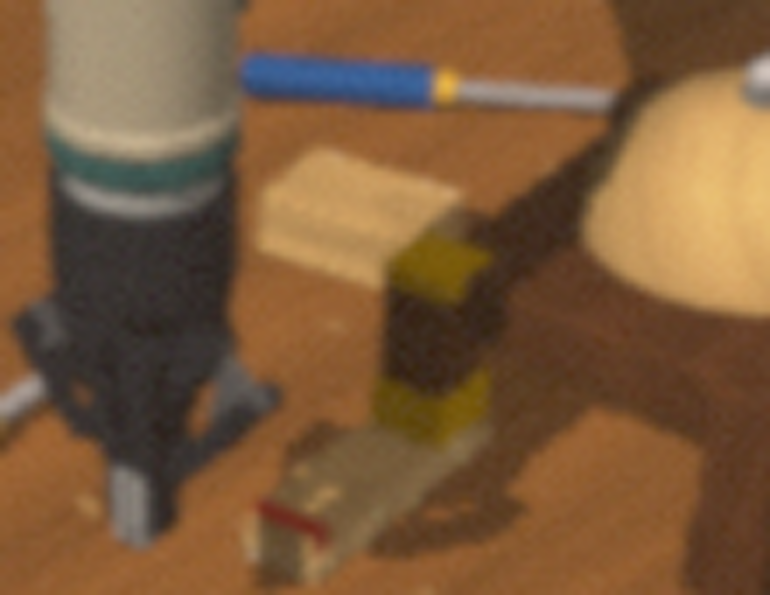

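Run:
```python
from h import *
d=get_image("top")
yaw=.108;X=np.array([np.cos(yaw),np.sin(yaw),0]);Y=np.array([-np.sin(yaw),np.cos(yaw),0]);C=np.array([.606,.123,0])
for p in[(405,207),(413,290),(420,204),(432,281)]:
    w=onz(d,260+p[0]/7,150+p[1]/7,.025);print(w.round(4),"loc",((w-C)@X).round(4),((w-C)@Y).round(4))
t=C+X*0.0-.185*Y;print(t);go((*t[:2],.024),6.2)
```

```text
[0.6337 0.0156 0.025 ] loc 0.0159 -0.1098
[0.5942 0.0127 0.025 ] loc -0.0236 -0.1084
[0.6349 0.0085 0.025 ] loc 0.0164 -0.117
[0.5982 0.0038 0.025 ] loc -0.0206 -0.1177
[ 0.62594118 -0.06092213  0.        ]
t 24.5 pos [ 0.6286 -0.0897  0.0838] F [-0.46 -0.09 -1.36] w 0.0
ROW [0.0007, -0.0287, 0.0598] [-0.1, -0.0, 0.3]
```

```bash
python3 -m crank '[[1,-0.0015,-0.029,0.03,0,0,0.3],[1,-0.0015,-0.029,0.055,0,0,0.3],[1,-0.0015,-0.029,0.06,0,0,0.3],[1,-0.0015,-0.04,0.06,0,0,0.3],[1,-0.0015,-0.055,0.06,0,0,0.3],[1,-0.0015,-0.063,0.06,0,0,0.3],[1,-0.0015,-0.063,0.06,0,0,0.3],[1,-0.0015,-0.063,0.06,0,0,0.3]]'
python3 -c "
from h import *
t=np.array([.606,.123])-.131*np.array([-.108,.994])-.002*np.array([.994,.108]);go((*t,.024),6.2)
crop(get_image('top'),260,150,360,220,7,'pics/j4.png');crop(get_image('scene'),290,130,400,215,7,'pics/j5.png')"
```

```text
t: 25.17
tool_pos: [0.6209, -0.029, 0.0251]
eef_rot: [0.999, 0.054, 0.001, 0.0]
ft_force: [0.1, 0.5, 0.4]
gripper_width: 0.0003
t 25.17 pos [ 0.6209 -0.029   0.0251] F [0.09 0.47 0.35] w 0.0003
ROW [-0.0004, -0.0217, 0.0011] [0.0, -0.1, -0.0]
```

View pics/j5.png

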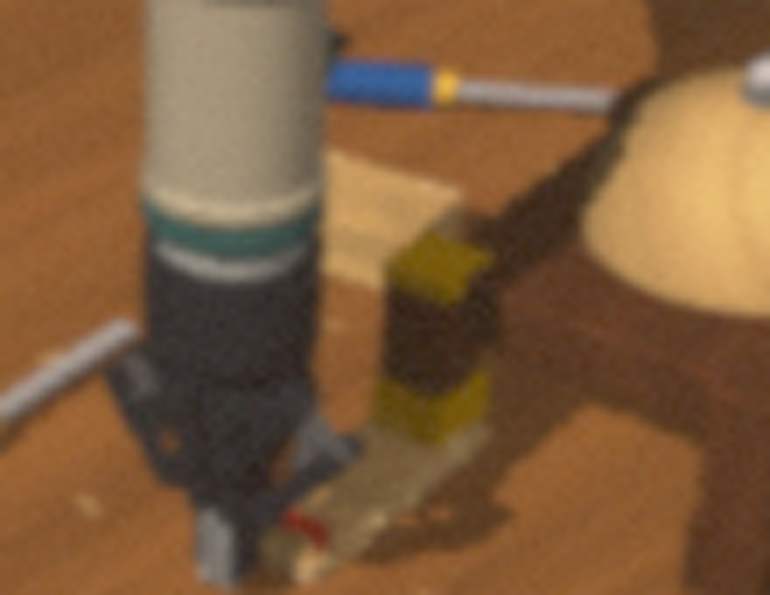

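View pics/j4.png

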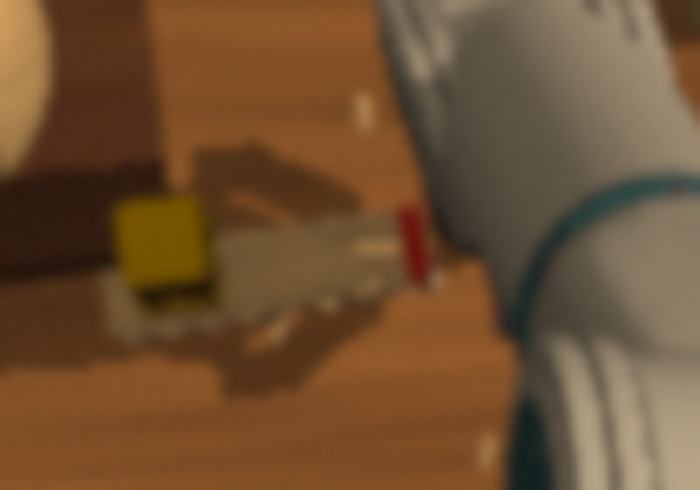

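```bash
python3 -m crank '[[1,0,-0.008,0,0,0,0],[1,0,-0.016,0,0,0,0],[1,0,-0.018,0,0,0,0],[1,0,-0.018,0,0,0,0]]'; for i in 1 2 ; do python3 -m crank '[[1,0,-0.0015,0,0,0,0],[1,0,-0.002,0,0,0,0]]' | grep -E "pos|force"; done
```

```text
t: 25.6
tool_pos: [0.6181, -0.0099, 0.024]
eef_rot: [0.999, 0.054, 0.0, -0.001]
ft_force: [-0.3, -0.2, -0.3]
gripper_width: 0.0001
tool_pos: [0.6179, -0.0096, 0.0239]
ft_force: [0.2, 0.4, 0.1]
tool_pos: [0.6177, -0.0076, 0.0239]
ft_force: [0.0, -0.0, 0.6]
```

```bash
for i in 1 2 3; do python3 -m crank '[[1,0,-0.001,0,0,0,0],[1,0,-0.0015,0,0,0,0]]' | grep -E "pos|force"; done
```

```text
tool_pos: [0.6176, -0.0061, 0.024]
ft_force: [0.2, 0.0, -0.2]
tool_pos: [0.6174, -0.0045, 0.024]
ft_force: [0.1, 0.2, 0.1]
tool_pos: [0.6174, -0.0043, 0.024]
ft_force: [-0.2, -2.8, -0.5]
```

Contact with the tail. From here I creep, reading the force each step.

```bash
for i in 1 2; do python3 -m crank '[[1,0,-0.0005,0,0,0,0],[1,0,-0.001,0,0,0,0]]' | grep -E "pos|force"; done
```

```text
tool_pos: [0.6173, -0.0042, 0.024]
ft_force: [1.2, -6.6, 0.3]
tool_pos: [0.6172, -0.004, 0.024]
ft_force: [1.2, -6.9, 0.6]
```

```bash
for i in 1; do python3 -m crank '[[1,0,-0.0005,0,0,0,0],[1,0,-0.001,0,0,0,0]]' | grep -E "pos|force"; done;  python3 -m crank '[[1,0,0,0,0,0,0]]' | grep -E "pos|force"
```

```text
tool_pos: [0.6171, -0.0039, 0.024]
ft_force: [0.9, -7.9, 0.7]
tool_pos: [0.6171, -0.0038, 0.024]
ft_force: [1.1, -7.4, -0.1]
```

```bash
python3 -m crank '[[1,0,-0.0005,0,0,0,0],[1,0,-0.0012,0,0,0,0]]' | grep -E "pos|force";  python3 -m crank '[[1,0,0,0,0,0,0]]' | grep -E "pos|force"
```

```text
tool_pos: [0.617, -0.0035, 0.024]
ft_force: [1.5, -9.8, 0.8]
tool_pos: [0.617, -0.0036, 0.024]
ft_force: [1.3, -8.6, 1.2]
```

About 9 N, which is snug, so I'm backing off and checking.

```bash
python3 -m crank '[[1,0,0.004,0,0,0,0],[1,0,0.02,0,0,0,0],[1,0,0.05,0,0,0,0],[1,0,0.08,-0.03,0,0,0],[1,0,0.11,-0.07,0,0,0],[1,0,0.15,-0.11,0,0,0],[1,0,0.15,-0.14,0,0,0],[1,0,0.15,-0.14,0,0,0]]'
python3 -m crank '[[1,0,0.12,-0.05,0,0,0],[1,0,0.12,-0.05,0,0,0],[1,0,0.12,-0.05,0,0,0],[1,0,0.12,-0.05,0,0,0],[1,0,0.12,-0.05,0,0,0]]'
python3 - <<'E'
from h import *
d=get_image("top");s=get_image("scene")
crop(d,190,110,310,220,5,"pics/k3.png");crop(s,320,110,460,220,5,"pics/k4.png")
for n,i in(("top",d),("scene",s)):
    a=cv2.cvtColor(cv2.imread(f"pics/{n}0.png"),cv2.COLOR_BGR2GRAY);b=cv2.cvtColor(i["image"],cv2.COLOR_RGB2GRAY)
    box={"top":(120,160,200,280),"scene":(110,175,370,445)}[n]  # bowl/stand
    y0,y1,x0,x1=box
    print(n,cv2.phaseCorrelate(np.float32(a[y0:y1,x0:x1]),np.float32(b[y0:y1,x0:x1]),cv2.createHanningWindow((x1-x0,y1-y0),cv2.CV_32F)))
cv2.imwrite("pics/k0.png",s["image"][:,:,::-1]);cv2.imwrite("pics/kt.png",d["image"][:,:,::-1])
E
```

```text
t: 27.93
tool_pos: [0.6364, -0.1526, 0.1703]
eef_rot: [0.999, 0.051, 0.005, 0.002]
ft_force: [0.6, -0.3, -0.6]
gripper_width: -0.0004
t: 28.35
tool_pos: [0.6459, -0.2714, 0.215]
eef_rot: [0.999, 0.051, 0.001, 0.001]
ft_force: [0.6, 0.5, -0.3]
gripper_width: -0.0001
top ((-0.13213293280434613, -0.028322124882794952), 0.9242834168672561)
scene ((0.5043476959495976, -0.09639734305303449), 0.7964977179633247)
```

View pics/k3.png

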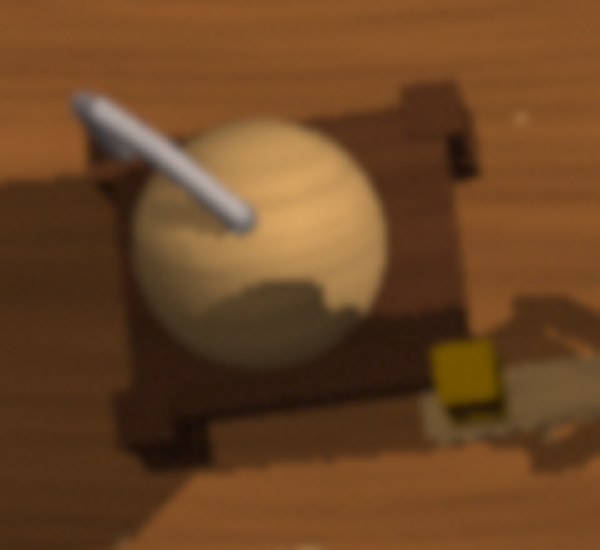

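View pics/k4.png

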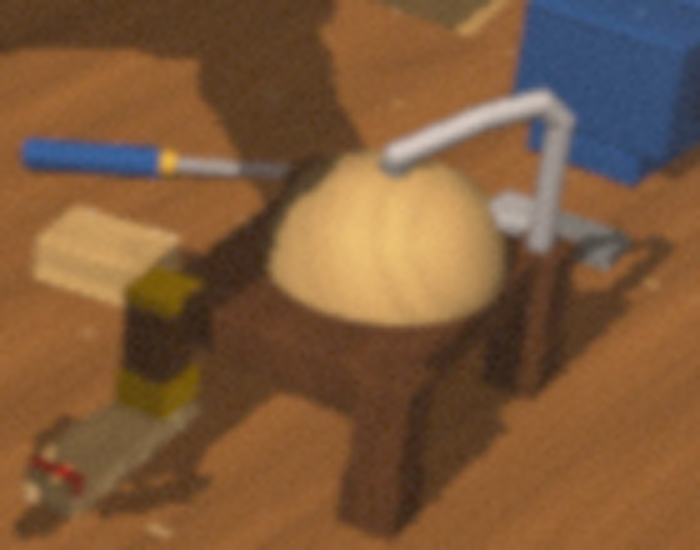

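View pics/kt.png

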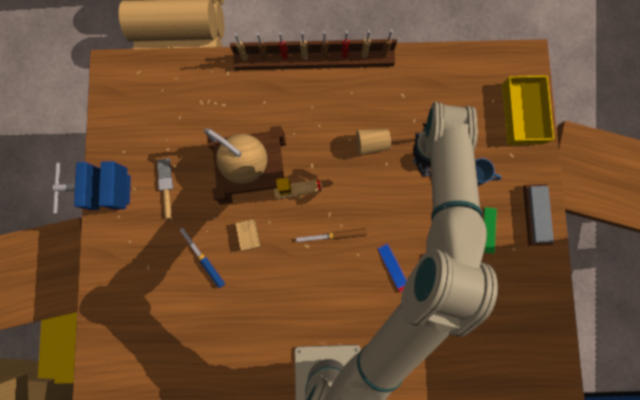

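```bash
python3 -c "
from cell import *
s=get_state();print(s['t'],s['ft_force'],s['tool_pos']);print(finish_job())"
```

```text
28.45 [-0.53321672  0.6991931  -0.19536547] [ 0.64566588 -0.26556814  0.21351617]
the job is handed in; nothing more can be done
None
```

I slid both plywood slips, stacked flush, under the yellow foot, and set the wedge on top of them thin end first. I pushed the wedge to about 8 N while still holding it, let go, then pressed its tail with closed fingers until it read 9–10 N, settling to 8.6 N. I backed the arm clear and handed the job in at 28.5 s.

**Last checks:**
- **Stand:** the top view shows no shift (0.13 px, under 1 mm). The scene view gave 0.5 px with a weaker match, partly from the arm's shadow.
- **Shims:** slips and wedge sit square under the foot, and the wedge runs about 58 mm in past the foot's outer edge.
- **Bystanders:** the ones in view have not visibly moved; the arm partly hid the jar and mug in the last top picture.
- **Robot:** the wrist force is back to noise (under 1 N), with the gripper empty and clear of everything.

**Not confirmed:**
- **Foot loads:** I could not measure how hard the yellow foot or the dark feet bear. That they do is inferred from the push force and the stand not moving.
- **Gap height:** the two cameras disagreed by about 4 mm in height. My first gap estimate was 16–20 mm; checked against a slip it was 19–22 mm, and the wedge's final depth implies about 20.5 mm.

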